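Fit the filter cartridges to the airbrush manifold

TASK

Make the airbrush air manifold ready for a painting session: first clear the paint bottles that stand in the way of its ports, setting every one upright in the wooden paint tray; then push every filter cartridge lying on the desk, mouth first, fully home on a port of its own (any port; a spare port shuts itself). Only when all are fitted, push the valve lever all the way over to open the air, and leave the miniatures and the brush cup where they are.

Things in the scene. Friction and masses are not known exactly. Their poses are not given: they have to be found in the camera images.
- manifold: Fixed air manifold: grey block 50 (x) x 335 (y) x 76 (z) mm; origin at the centre of its underside. Four steel ports stick out of its front face along the manifold's own -x (towards the robot). Stands at a different place and yaw each time; a valve lever stands on the manifold's +y side.
- port0 (a point): Centre of the shoulder face of port 0 (local y = -127.5 mm, x = -33 mm, 48 mm above the table; axes as the manifold's). The spigot runs from here 42 mm along local -x: round, 20 mm diameter, its last 6 mm tapering to 12 mm. The shoulder is a 38 mm disc, 8 mm thick, in front of the block.
- port1 (a point): Centre of the shoulder face of port 1 (local y = -42.5 mm, x = -33 mm, 48 mm above the table; axes as the manifold's). The spigot runs from here 42 mm along local -x: round, 20 mm diameter, its last 6 mm tapering to 12 mm. The shoulder is a 38 mm disc, 8 mm thick, in front of the block.
- port2 (a point): Centre of the shoulder face of port 2 (local y = 42.5 mm, x = -33 mm, 48 mm above the table; axes as the manifold's). The spigot runs from here 42 mm along local -x: round, 20 mm diameter, its last 6 mm tapering to 12 mm. The shoulder is a 38 mm disc, 8 mm thick, in front of the block.
- port3 (a point): Centre of the shoulder face of port 3 (local y = 127.5 mm, x = -33 mm, 48 mm above the table; axes as the manifold's). The spigot runs from here 42 mm along local -x: round, 20 mm diameter, its last 6 mm tapering to 12 mm. The shoulder is a 38 mm disc, 8 mm thick, in front of the block.
- valve (a joint): Valve lever in rad: 0 = closed, leaning towards the manifold's -x; swings about the manifold's y axis towards +x to 1.0 = fully open. Stiff enough to stay where it is left; can be pushed over at its tip with a few N.
- valve_tip (a point): Tip of the valve lever, centre of the 26 mm black ball on an 80 mm lever; the pivot is 22 mm above the table in a block (70 x 50 x 25 mm) standing on the table 80 mm in front (-x) of the manifold's origin and 230 mm to its +y side. At 0 the ball is 38 mm to the -x side of the pivot, at 1.0 it is 38 mm to the +x side, both times 92 mm above the table.
- tray: Fixed low open wooden paint tray, outside 200 (its x) x 80 (its y) x 18 mm high, walls and floor 4 mm; origin at the centre of its underside.
- bottle0: Dropper bottle of paint standing upright: white, body 30 mm diameter and 54 mm high, tapered cap (22 to 12 mm) up to 78 mm; 35 g; origin at the centre of its underside, z up. May be absent.
- bottle1: Dropper bottle of paint standing upright: white, body 30 mm diameter and 54 mm high, tapered cap (22 to 12 mm) up to 78 mm; 35 g; origin at the centre of its underside, z up. May be absent.
- bottle2: Dropper bottle of paint standing upright: white, body 30 mm diameter and 54 mm high, tapered cap (22 to 12 mm) up to 78 mm; 35 g; origin at the centre of its underside, z up. May be absent.
- bottle3: Dropper bottle of paint standing upright: white, body 30 mm diameter and 54 mm high, tapered cap (22 to 12 mm) up to 78 mm; 35 g; origin at the centre of its underside, z up. May be absent.
- cartridge0: Push-on air filter cartridge lying on its side: aluminium sleeve 60 (its x) x 36 x 36 mm, origin at the centre of this block, so 18 mm above the table. Open mouth at +x with a 23 mm square bore 46 mm deep along the centre line; at -x closed, with a brass nipple (18 mm diameter) sticking out another 13 mm. 80 g. May rest on any of its four sides. May be absent.
- mouth0 (a point): Centre of the open mouth of cartridge 0, 30 mm from its origin along its +x. Fully home = this point at the port's shoulder (it rests about 1.5 mm lower once released, because of the clearance).
- cartridge1: Push-on air filter cartridge lying on its side: aluminium sleeve 60 (its x) x 36 x 36 mm, origin at the centre of this block, so 18 mm above the table. Open mouth at +x with a 23 mm square bore 46 mm deep along the centre line; at -x closed, with a brass nipple (18 mm diameter) sticking out another 13 mm. 80 g. May rest on any of its four sides. May be absent.
- mouth1 (a point): Centre of the open mouth of cartridge 1, 30 mm from its origin along its +x. Fully home = this point at the port's shoulder (it rests about 1.5 mm lower once released, because of the clearance).
- cartridge2: Push-on air filter cartridge lying on its side: aluminium sleeve 60 (its x) x 36 x 36 mm, origin at the centre of this block, so 18 mm above the table. Open mouth at +x with a 23 mm square bore 46 mm deep along the centre line; at -x closed, with a brass nipple (18 mm diameter) sticking out another 13 mm. 80 g. May rest on any of its four sides. May be absent.
- mouth2 (a point): Centre of the open mouth of cartridge 2, 30 mm from its origin along its +x. Fully home = this point at the port's shoulder (it rests about 1.5 mm lower once released, because of the clearance).
- cartridge3: Push-on air filter cartridge lying on its side: aluminium sleeve 60 (its x) x 36 x 36 mm, origin at the centre of this block, so 18 mm above the table. Open mouth at +x with a 23 mm square bore 46 mm deep along the centre line; at -x closed, with a brass nipple (18 mm diameter) sticking out another 13 mm. 80 g. May rest on any of its four sides. May be absent.
- mouth3 (a point): Centre of the open mouth of cartridge 3, 30 mm from its origin along its +x. Fully home = this point at the port's shoulder (it rests about 1.5 mm lower once released, because of the clearance).
- mini_tree: Bystander: miniature fir tree on a 32 mm black round base, 52 mm high; origin under the base.
- mini_tower: Bystander: miniature round tower on a 40 mm black round base, 46 mm high; origin under the base.
- brush_cup: Bystander: white cup of brushes, 60 mm diameter, 85 mm high, brushes to 170 mm; origin under the cup.

How it is judged:
By the outcome, as a careful person would: the job done as asked, in the order asked, and still so for the second after the job is handed in, with the robot touching nothing.
Of bottle0, bottle1, bottle2, bottle3 only 3 to 4 are there at a start; the rules pass over those that are not, and their reading is None.
Of cartridge0, cartridge1, cartridge2, cartridge3 only 3 to 4 are there at a start; the rules pass over those that are not, and their reading is None.
At some moment in a run one of cartridge0, cartridge1, cartridge2, cartridge3 may be knocked a few centimetres aside while the robot is not near it.
It also fails if it takes over 210 s, if anything falls off the work surface, if the arm or the gripper's body presses on something with over 40 N, if the wrist force passes 120 N, or if a joint passes its speed limit or range.

ROBOT

A 6-joint arm with a two-finger parallel gripper is mounted at the origin on the work surface. World frame = base frame: x ahead of the robot, y to its left, z up, the work surface at z = 0. Lengths are in mm, angles in rad, forces in N, time in s.
With the tool pointing down it reaches from about 350 to 775 mm from the base axis. Payload 7.3 kg.
Tool frame: the origin (TCP) lies at the very end of the fingers, on their centre line; the grasp point (between the pads) lies 19 mm behind it; z points along the fingers, y is the line along which they close (so a half turn about z gives the same grasp; the last joint's range is limited). The gripper opens to 92 mm and grips with 3 to 60 N. Pads are 19 mm wide; open, the fingers measure 130 mm over their backs; the gripper's body (75 mm by 190 mm) begins 47 mm behind the grasp point.
Start: joints at [-1.399, 0.342, 1.524, -0, 1.275, -0.146], TCP at [164.073, -498.723, 226.741] pointing down, gripper open.
Joint ranges: [-2.53, 2.53], [-0.77, 2.02], [0.04, 2.7], [-1, 4.14], [0.28, 2.66], [-3.11, 3.11]. Speed limits (rad/s): [2.57, 2.57, 3.14, 3.14, 3.14, 3.14].

INTERFACE

Orientations are given as [roll, pitch, yaw] about the fixed x, y, z axes, in that order (R = Rz(yaw) Ry(pitch) Rx(roll)).
In Python, from plant import get_obs, optics, ticket, finder gives the robot as it stands.
- The arm moves only by the tool send_rows, never from a script. Its arguments are lists of equal length, an entry for each row: "offset": the shift along the tool's x, y, z scaled (see below), a list of three; "delta_rot": the turn, a rotation vector about the tool's x, y, z scaled (see below), a list of three. In form: {"offset": [[dx, dy, dz], ...], "delta_rot": [[rx, ry, rz], ...]}. A call has 1 to 8 rows; each row is the pose to reach, as a shift and turn from the pose commanded when the call began, along the tool's axes at that moment, turning the shorter way round; what a row does not reach only later rows make up. The controller multiplies each number of a shift by 120 mm and each number of a turn by 360 degrees. A row lasts 1/8 s, in which the tool goes at most 62.5 mm and 10.7 degrees, less where a joint would pass 70% of its speed; a pose out of reach is approached as far as the arm can. A call with a number of a shift or a turn outside -1 to 1 is refused whole. A call with a gripper value outside its range is refused whole. "grip" is the opening, from 0 (shut) to 1 (fully open), set as the call begins (left out, the last holds). The fingers move at their own pace and stop on an object; the grip force is fixed at half the most. Time passes only in rows, so rows that repeat a pose let the fingers close. It gives the time, the measured TCP pose, the force, the opening and the grip force at its end, in the units of the state.
- get_obs(): the state, without advancing time (a new reading comes with each control period).
- optics.capture(name): name is "scene" or "top" or "wrist"; returns the picture (420x560x3 uint8, red, green, blue); there is no depth.
- optics.get_calibration(name): a dict with "fx", "fy", "cx", "cy" (pixels), "k1" (the pictures are not rectified: a ray, as slopes to the right and down, at radius r is drawn at 1 + k1 r^2 times it, then the intrinsics apply), "world_from_camera" (4x4, takes a point from camera to world coordinates). Camera axes: x right, y down, z forward; pixel columns grow to the right and rows downward; lengths in mm; the calibration is good to about 2 mm. A picture is of the moment at which its call begins: read the wrist's pose just before it. get_calibration takes no time and is no camera call; for the wrist camera it gives the pose at the moment of the call.
- ticket.close_job(): hands the job in; it is judged then, once.
Trained networks look in the newest picture that a camera, given by its name, has taken for a name from the list of things; names that differ only in an ending like _2 or _b are one class to them, and where a whole thing is asked for, a point or a joint stands for the part that bears it (a point fixed in the world has none). Each returns a list of dicts, best first, with "confidence" (0 to 1); they miss things now and then, are a little off and sometimes report something else, mostly with a low value. They report only what shows in the picture. A call takes as long as a camera call.
- finder.boxes_of(target, camera): "box" ([left, top, right, bottom] in pixels, round what is visible of it).
- finder.silhouettes(target, camera): "region" (420x560 bool, what is visible of it) and "box" ([left, top, right, bottom] in pixels, round what is visible of it).
- finder.pinpoint(target, camera): "uv" ([column, row] in pixels: a listed point, or the origin of a listed thing).
The state is a dict: "time": time; "joint_positions": joint angles; "dq": joint speeds; "tau": joint torques, N m; "tool_pos": TCP position; "tcp_rot": TCP orientation; "contact_force": force on the tool from outside, world axes, zero at the start; "moment": the same for the moment, N m; "grip_width": finger opening in mm; "finger_force": force on a finger pad.
Only numpy, scipy, OpenCV 4.12 (cv2) and the standard library are available. Lean on these libraries where they do the work, as an engineer would, in place of code of your own. Each camera call takes 0.05 s, during which the arm holds its last target. There are 200 camera calls.

## Working session

There is one attempt and no reset: what is moved stays moved. The work goes in short steps, Python scripts to look and compute and a tool call to move; the robot and the scene stay as the last step left them, time stands still between calls to the robot, and variables do not carry over. Pictures are saved under pics/ and viewed, at most 14 in all, crops included, and the job is handed in when it is done.

Besides the shell and the picture viewer there is one more tool, called after "Request:" in YAML: its name, and indented under it one key for each argument. send_rows: Moves the arm, as the interface text tells. Its arguments: {"type":"object","properties":{"offset":{"type":"array"},"delta_rot":{"type":"array"},"grip":{"type":"number"}},"required":["offset","delta_rot"]}

```bash
ls; mkdir -p pics; python3 - <<'E'
from plant import get_obs, optics, ticket, finder
import cv2
print(get_obs())
for n in ("scene","top"):
    cv2.imwrite(f"pics/{n}0.png",optics.capture(n)[:,:,::-1]); c=optics.get_calibration(n); print(n,c)
    for t in ["manifold","port0","valve_tip","tray","bottle0","cartridge0","mouth0","mini_tree","mini_tower","brush_cup"]:
        print(t,[(round(d["confidence"],2),[round(float(v)) for v in d["uv"]]) for d in finder.pinpoint(t,n)])
E
```

```text
pics
{'time': 0.0, 'joint_positions': array([-1.39901578e+00,  3.42743262e-01,  1.52505277e+00,  3.26295356e-05,
        1.27539194e+00, -1.46007383e-01]), 'dq': array([-0.00057196,  0.00011657,  0.00012911,  0.00027535, -0.00022317,
       -0.00109374]), 'tau': array([ 1.01067089e-03, -4.31244600e+01, -2.44223624e+01,  7.19759404e-02,
        5.60717296e-02, -1.18731950e-04]), 'tool_pos': array([ 163.99896574, -498.28484654,  226.02182798]), 'tcp_rot': array([-3.14001885e+00, -2.62970877e-04,  3.17778194e-01]), 'contact_force': array([-0.62253073, -0.24859953, -0.1247324 ]), 'moment': array([ 0.01535586, -0.05099442,  0.00085003]), 'finger_force': 0.0, 'grip_width': 91.61098086828744}
scene {'fx': 451.91381863210853, 'fy': 451.91381863210853, 'cx': 278.98935210212295, 'cy': 209.10425283194294, 'k1': -0.07916915826876293, 'world_from_camera': array([[-6.14971524e-01,  4.28877695e-01, -6.61720445e-01,
         1.18711265e+03],
       [ 7.88468683e-01,  3.22437389e-01, -5.23785515e-01,
         5.31574637e+02],
       [-1.12765120e-02, -8.43859024e-01, -5.36446444e-01,
         5.85597
[... 1045 characters left out ...]
276220e-01,
         1.16340510e+03],
       [ 0.00000000e+00,  0.00000000e+00,  0.00000000e+00,
         1.00000000e+00]])}
manifold [(0.96, [306, 170])]
port0 [(0.95, [290, 172]), (0.94, [357, 172]), (0.87, [253, 175]), (0.58, [320, 175])]
valve_tip [(0.55, [320, 207]), (0.54, [204, 199])]
tray [(0.71, [419, 245]), (0.59, [324, 177])]
bottle0 [(0.56, [285, 204]), (0.55, [250, 213]), (0.53, [353, 210]), (0.53, [316, 210])]
cartridge0 [(0.76, [207, 260]), (0.76, [260, 260]), (0.62, [156, 262]), (0.18, [202, 198])]
mouth0 [(0.87, [254, 248]), (0.64, [148, 256]), (0.58, [200, 247])]
mini_tree [(0.64, [342, 244]), (0.55, [149, 255])]
mini_tower [(0.54, [413, 164])]
brush_cup [(0.9, [130, 160])]
```

```bash
python3 - <<'E'
import cv2
cv2.imwrite("pics/topc.png",cv2.resize(cv2.imread("pics/top0.png")[130:300,100:470],None,fx=2.15,fy=2.15,interpolation=cv2.INTER_CUBIC))
E
```

```text
(no output)
```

View pics/topc.png

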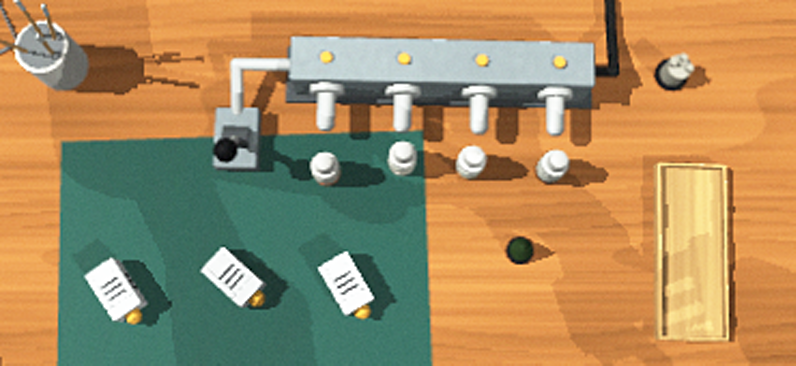

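View pics/scene0.png

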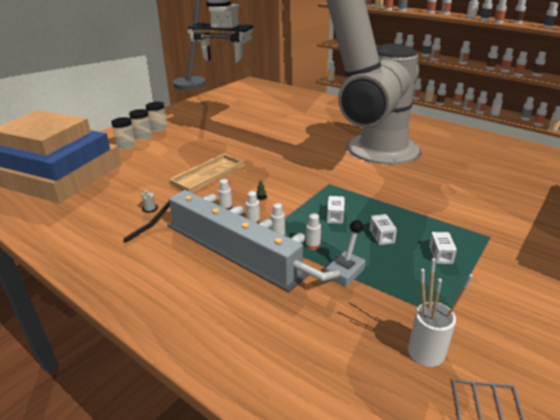

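The top view (2.15x crop, origin 100,130) shows four bottles at crop (325,168), (402,158), (472,162) and (553,166), in front of the ports. Three cartridges lie on the mat with their mouths towards the upper left. The tray is at (692,252), the lever ball at (226,150), the tree at (519,250), the tower at (675,72) and the cup at (50,52). The scene view agrees with this.

```bash
cat > h.py <<'E'
from plant import get_obs, optics, ticket, finder
import numpy as np, cv2
from scipy.optimize import least_squares
def proj(P,c):
    P=np.atleast_2d(P).astype(float); T=np.linalg.inv(c["world_from_camera"])
    q=P@T[:3,:3].T+T[:3,3]; s=q[:,:2]/q[:,2:]; s=s*(1+c["k1"]*(s**2).sum(1,keepdims=True))
    return s*[c["fx"],c["fy"]]+[c["cx"],c["cy"]]
def unproj(uv,z,c):
    d=(np.atleast_2d(uv).astype(float)-[c["cx"],c["cy"]])/[c["fx"],c["fy"]]; s=d.copy()
    for _ in range(20): s=d/(1+c["k1"]*(s**2).sum(1,keepdims=True))
    T=c["world_from_camera"]; r=np.c_[s,np.ones(len(s))]@T[:3,:3].T
    return T[:3,3]+r*((z-T[2,3])/r[:,2:])
def pins(t,n,z,cap=True,minc=.4):
    if cap: optics.capture(n)
    c=optics.get_calibration(n); D=[d for d in finder.pinpoint(t,n) if d["confidence"]>minc]
    return [(round(d["confidence"],2),unproj(d["uv"],z,c)[0].round(1)[:2].tolist()) for d in D]
def R2(a): return np.array([[np.cos(a),-np.sin(a)],[np.sin(a),np.cos(a)]])
E
python3 - <<'E'
from h import *
for n in ("top","scene"):
    first=True
    for t,z in [("port0",48),("manifold",0),("valve_tip",92),("tray",0),("bottle0",0),("cartridge0",18),("mouth0",18),("mini_tree",0),("mini_tower",0),("brush_cup",0)]:
        print(n,t,pins(t,n,z,first)); first=False
E
```

```text
top port0 [(0.97, [615.1, 16.0]), (0.95, [618.7, 100.1]), (0.9, [616.0, -145.2]), (0.84, [615.7, -61.0])]
top manifold [(0.86, [633.2, -26.3])]
top valve_tip [(0.43, [546.7, 213.6])]
top tray [(0.86, [451.0, -303.6])]
top bottle0 [(0.73, [537.9, -55.8]), (0.62, [536.3, -144.5]), (0.62, [532.8, 107.5]), (0.58, [551.1, 18.4]), (0.52, [616.9, -62.9])]
top cartridge0 [(0.89, [403.8, 333.0]), (0.72, [411.6, 80.3]), (0.59, [411.9, 211.4])]
top mouth0 [(0.78, [435.5, 97.2]), (0.75, [436.0, 353.7]), (0.73, [436.2, 234.3]), (0.55, [628.1, 106.7])]
top mini_tree [(0.59, [452.1, -106.6])]
top mini_tower [(0.72, [659.9, -308.0])]
top brush_cup [(0.84, [663.2, 417.6])]
scene port0 [(0.65, [619.3, -67.0]), (0.58, [620.8, -148.1]), (0.57, [588.8, -92.8]), (0.55, [606.7, 18.7]), (0.46, [489.2, 252.6])]
scene manifold [(0.94, [651.1, -25.3]), (0.57, [571.0, 71.6])]
scene valve_tip [(0.76, [538.9, 202.6]), (0.55, [642.9, -40.2])]
scene tray [(0.86, [455.6, -289.1]), (0.58, [393.6, 187.3])]
scene bottle0 [(0.73, [538.2, -52.1]), (0.65, [548.6, -132.3]), (0.61, [537.9, 104.4]), (0.54, [546.4, 18.4])]
scene cartridge0 [(0.94, [422.0, 205.8]), (0.94, [414.6, 80.8]), (0.74, [394.9, 340.8])]
scene mouth0 [(0.97, [424.0, 84.8]), (0.59, [424.8, 352.2]), (0.55, [439.6, 234.5])]
scene mini_tree [(0.52, [436.0, -113.2])]
scene mini_tower [(0.74, [417.0, 138.1]), (0.56, [663.4, -284.2])]
scene brush_cup [(0.74, [657.2, 417.8]), (0.64, [558.2, -213.9]), (0.45, [408.1, 349.3])]
```

Request:
send_rows:
  offset:
    - [1, -0.37, -0.8]
    - [1, -0.37, -0.8]
    - [1, -0.37, -0.8]
    - [1, -0.37, -0.8]
  delta_rot:
    - [0, 0, 0.0542]
    - [0, 0, 0.0542]
    - [0, 0, 0.0542]
    - [0, 0, 0.0542]
  grip: 1

```text
time: 2.7
tool_pos: [265.7, -418.6, 324.6]
tcp_rot: [3.138, -0.002, -0.02]
contact_force: [0.7, -0.7, 0.3]
grip_width: 91.9
finger_force: 0.0
```

Request:
send_rows:
  offset:
    - [0.6, -0.9, 0]
    - [0.6, -0.9, 0]
    - [0.6, -0.9, 0]
  delta_rot:
    - [0, 0, 0]
    - [0, 0, 0]
    - [0, 0, 0]

```text
time: 3.08
tool_pos: [339.4, -310.5, 321.9]
tcp_rot: [-3.14, 0.001, -0.019]
contact_force: [-0.2, -0.6, -0.1]
grip_width: 91.7
finger_force: 0.0
```

Request:
send_rows:
  offset:
    - [0.6, -0.9, 0]
    - [0.6, -0.9, 0]
    - [0.6, -0.9, 0]
    - [0.6, -0.9, 0]
  delta_rot:
    - [0, 0, 0]
    - [0, 0, 0]
    - [0, 0, 0]
    - [0, 0, 0]

```text
time: 3.58
tool_pos: [412.6, -207.5, 322.0]
tcp_rot: [3.141, 0.001, -0.023]
contact_force: [-0.4, -0.3, -0.9]
grip_width: 92.1
finger_force: 0.0
```

```bash
python3 - <<'E'
from h import *
o=get_obs();print(o["tool_pos"],o["tcp_rot"],o["time"])
cv2.imwrite("pics/w0.png",optics.capture("wrist")[:,:,::-1]); c=optics.get_calibration("wrist"); print(c)
for t,z in [("port0",48),("manifold",0),("tray",0),("bottle0",0),("cartridge0",18),("mouth0",18)]: print(t,pins(t,"wrist",z,False))
E
```

```text
[ 412.576238   -207.47310498  322.02879142] [ 3.14128582e+00  1.41283788e-03 -2.27723607e-02] 3.575
{'fx': 289.6350755856007, 'fy': 289.6350755856007, 'cx': 276.2752543349094, 'cy': 206.364421521691, 'k1': -0.029066968433248214, 'world_from_camera': array([[-2.33608979e-02, -9.56788118e-01, -2.89846108e-01,
         4.91157586e+02],
       [-9.99727054e-01,  2.22728288e-02,  7.05251393e-03,
        -2.10244929e+02],
       [-2.92068768e-04,  2.89931749e-01, -9.57047280e-01,
         4.80655507e+02],
       [ 0.00000000e+00,  0.00000000e+00,  0.00000000e+00,
         1.00000000e+00]])}
port0 [(0.79, [615.9, -66.6]), (0.74, [621.0, 103.6]), (0.68, [616.1, 19.8]), (0.67, [614.4, -149.6])]
manifold [(0.64, [647.8, -20.7])]
tray [(0.86, [446.8, -308.1])]
bottle0 [(0.83, [544.3, -58.1]), (0.79, [537.4, 104.1]), (0.63, [540.2, -147.5]), (0.57, [548.6, 23.7])]
cartridge0 [(0.96, [418.2, 205.7]), (0.76, [412.5, 83.3])]
mouth0 [(0.79, [439.9, 222.5]), (0.57, [439.2, 92.7]), (0.57, [418.2, 205.6])]
```

View pics/w0.png

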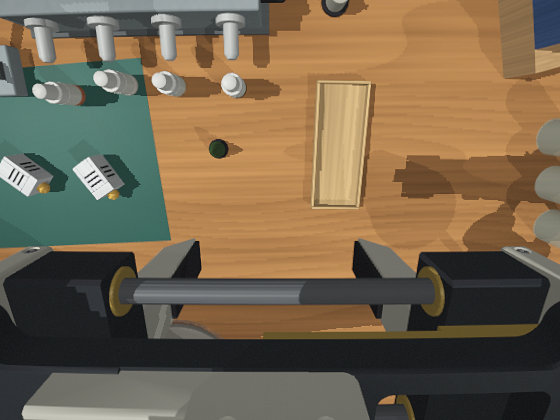

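The wrist view shows all four ports, all four bottles ((57,92), (113,82), (168,83), (233,86)), two cartridges, and the tray with corners near (318,81), (373,83), (361,209) and (311,208).

```bash
cat >> h.py <<'E'
def plan(*targets):
    """world TCP waypoints (x,y,z,yaw) -> unit moves per leg, tool pointing down"""
    o=get_obs(); p=np.array(o["tool_pos"]); yw=o["tcp_rot"][2]
    for t in targets:
        d=np.array(t[:3])-p; c,s=np.cos(yw),np.sin(yw)
        u=np.array([c*d[0]+s*d[1],s*d[0]-c*d[1],-d[2]])/120
        r=-((t[3]-yw+np.pi)%(2*np.pi)-np.pi)/(2*np.pi)
        print("->",t,"units",u.round(3),"rz",round(r,4)); p=np.array(t[:3],float); yw=t[3]
E
python3 - <<'E'
from h import *
c=optics.get_calibration("wrist")
print(unproj([(318,81),(373,83),(361,209),(311,208)],18,c).round())
plan((541,-147,120,-.02),(541,-147,21,-.02),(541,-147,130,-.02),(520,-305,130,-.02),(520,-305,26,-.02))
E
```

```text
[[ 545. -273.   18.]
 [ 540. -355.   18.]
 [ 344. -348.   18.]
 [ 347. -264.   18.]]
-> (541, -147, 120, -0.02) units [ 1.057 -0.528  1.689] rz -0.0007
-> (541, -147, 21, -0.02) units [ 0.    -0.     0.825] rz -0.0
-> (541, -147, 130, -0.02) units [ 0.    -0.    -0.908] rz -0.0
-> (520, -305, 130, -0.02) units [-0.149  1.32  -0.   ] rz -0.0
-> (520, -305, 26, -0.02) units [ 0.    -0.     0.867] rz -0.0
```

Request:
send_rows:
  offset:
    - [0.53, -0.264, 0.845]
    - [0.53, -0.264, 0.845]
    - [0.53, -0.264, 0.845]
  delta_rot:
    - [0, 0, 0]
    - [0, 0, 0]
    - [0, 0, 0]
  grip: 0.65

```text
time: 4.3
tool_pos: [476.5, -174.7, 217.4]
tcp_rot: [-3.138, 0.007, -0.021]
contact_force: [-0.1, 0.4, 0.5]
grip_width: 66.6
finger_force: 0.0
```

Request:
send_rows:
  offset:
    - [0.53, -0.264, 0.845]
    - [0.53, -0.264, 0.845]
    - [0.53, -0.264, 0.845]
    - [0.53, -0.264, 0.845]
  delta_rot:
    - [0, 0, 0]
    - [0, 0, 0]
    - [0, 0, 0]
    - [0, 0, 0]

```text
time: 4.8
tool_pos: [542.1, -147.1, 121.8]
tcp_rot: [3.14, -0.002, -0.023]
contact_force: [-1.3, 0.1, 0.6]
grip_width: 59.7
finger_force: 0.0
```

```bash
python3 - <<'E'
from h import *
for t,z in [("bottle0",0),("port0",48)]: print(t,pins(t,"wrist",z,t=="bottle0"))
cv2.imwrite("pics/w1.png",optics.capture("wrist")[:,:,::-1])
plan((541,-147,21,-.02))
E
```

```text
bottle0 [(0.92, [541.3, -58.6]), (0.83, [549.2, 18.5]), (0.8, [542.0, -148.5]), (0.65, [536.1, 104.9])]
port0 [(0.88, [617.4, 18.9]), (0.55, [615.6, -64.4])]
-> (541, -147, 21, -0.02) units [-0.009  0.     0.844] rz -0.0006
```

View pics/w1.png

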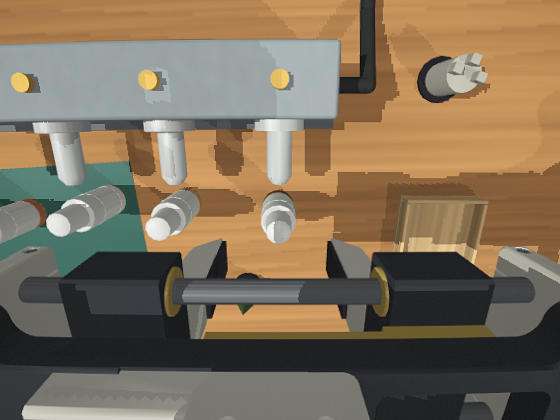

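Port 3's bottle, the rightmost at (278,215), sits centred between the fingers.

Request:
send_rows:
  offset:
    - [0, 0, 0.84]
    - [0, 0, 0.84]
    - [0, 0, 0.84]
    - [0, 0, 0.84]
  delta_rot:
    - [0, 0, 0]
    - [0, 0, 0]
    - [0, 0, 0]
    - [0, 0, 0]

```text
time: 5.5
tool_pos: [542.9, -146.7, 21.3]
tcp_rot: [3.14, -0.003, -0.023]
contact_force: [-0.5, 1.0, 0.5]
grip_width: 59.6
finger_force: 0.0
```

Request:
send_rows:
  offset:
    - [0, 0, 0]
    - [0, 0, 0]
    - [0, 0, 0]
    - [0, 0, 0]
    - [0, 0, 0]
  delta_rot:
    - [0, 0, 0]
    - [0, 0, 0]
    - [0, 0, 0]
    - [0, 0, 0]
    - [0, 0, 0]
  grip: 0

```text
time: 6.12
tool_pos: [541.9, -146.1, 19.6]
tcp_rot: [3.141, -0.001, -0.023]
contact_force: [-0.1, -0.3, 4.8]
grip_width: 29.5
finger_force: 30.0
```

Request:
send_rows:
  offset:
    - [0, 0, -0.9]
    - [0, 0, -0.9]
    - [0, 0, -0.9]
    - [0, 0, -0.9]
  delta_rot:
    - [0, 0, 0]
    - [0, 0, 0]
    - [0, 0, 0]
    - [0, 0, 0]

```text
time: 6.62
tool_pos: [541.0, -145.6, 126.3]
tcp_rot: [-3.141, 0.001, -0.023]
contact_force: [0.5, 0.3, -1.6]
grip_width: 29.5
finger_force: 30.0
```

Request:
send_rows:
  offset:
    - [-0.08, 0.69, 0]
    - [-0.08, 0.69, 0]
    - [-0.08, 0.69, 0]
  delta_rot:
    - [0, 0, 0]
    - [0, 0, 0]
    - [0, 0, 0]

```text
time: 7.0
tool_pos: [529.2, -229.3, 125.4]
tcp_rot: [-3.14, 0.003, -0.026]
contact_force: [-0.7, 0.4, -0.2]
grip_width: 29.3
finger_force: 30.0
```

Request:
send_rows:
  offset:
    - [-0.08, 0.69, 0]
    - [-0.08, 0.69, 0]
    - [-0.08, 0.69, 0]
    - [-0.08, 0.69, 0]
  delta_rot:
    - [0, 0, 0]
    - [0, 0, 0]
    - [0, 0, 0]
    - [0, 0, 0]

```text
time: 7.5
tool_pos: [518.8, -309.2, 126.7]
tcp_rot: [-3.14, 0.001, -0.022]
contact_force: [-0.2, 0.3, -0.9]
grip_width: 29.2
finger_force: 30.0
```

Request:
send_rows:
  offset:
    - [0, 0, 0.4]
    - [0, 0, 0.7]
    - [0, 0, 0.8]
    - [0, 0, 0.85]
    - [0, 0, 0.85]
    - [0, 0, 0.85]
  delta_rot:
    - [0, 0, 0]
    - [0, 0, 0]
    - [0, 0, 0]
    - [0, 0, 0]
    - [0, 0, 0]
    - [0, 0, 0]

```text
time: 8.25
tool_pos: [519.4, -311.5, 26.5]
tcp_rot: [3.14, -0.002, -0.023]
contact_force: [-0.1, -0.6, -0.1]
grip_width: 29.7
finger_force: 30.0
```

Request:
send_rows:
  offset:
    - [0, 0, 0]
    - [0, 0, 0]
    - [0, 0, 0]
    - [0, 0, 0]
  delta_rot:
    - [0, 0, 0]
    - [0, 0, 0]
    - [0, 0, 0]
    - [0, 0, 0]
  grip: 0.6

```text
time: 8.75
tool_pos: [518.7, -311.1, 25.2]
tcp_rot: [3.141, -0.0, -0.023]
contact_force: [0.9, 1.7, 0.6]
grip_width: 54.8
finger_force: 0.0
```

Request:
send_rows:
  offset:
    - [0, 0, -0.85]
    - [0, 0, -0.85]
    - [0, 0, -0.85]
    - [0, 0, -0.85]
  delta_rot:
    - [0, 0, 0]
    - [0, 0, 0]
    - [0, 0, 0]
    - [0, 0, 0]

```text
time: 9.25
tool_pos: [518.2, -310.7, 126.3]
tcp_rot: [-3.141, 0.001, -0.023]
contact_force: [-0.2, 1.0, -0.6]
grip_width: 55.2
finger_force: 0.0
```

```bash
python3 - <<'E'
from h import *
for n in ("wrist","top"):
  for t,z in [("bottle0",4),("tray",0)]: print(t,pins(t,n,z,t=="bottle0"))
plan((541,-58,120,-.023),(541,-58,21,-.023),(541,-58,129,-.023),(470,-311,129,-.023))
E
```

```text
bottle0 [(0.67, [517.5, -312.2]), (0.65, [542.9, -60.2])]
tray [(0.97, [442.5, -308.2])]
bottle0 [(0.69, [540.3, -58.7]), (0.57, [553.4, 23.7]), (0.48, [519.2, -313.4]), (0.43, [536.9, 104.6])]
tray [(0.95, [444.6, -304.8])]
-> (541, -58, 120, -0.023) units [ 0.141 -2.111  0.051] rz 0.0
-> (541, -58, 21, -0.023) units [ 0.    -0.     0.825] rz -0.0
-> (541, -58, 129, -0.023) units [ 0.  -0.  -0.9] rz -0.0
-> (470, -311, 129, -0.023) units [-0.543  2.121 -0.   ] rz -0.0
```

Request:
send_rows:
  offset:
    - [0.047, -0.705, 0]
    - [0.047, -0.705, 0]
  delta_rot:
    - [0, 0, 0]
    - [0, 0, 0]
  grip: 0.65

```text
time: 9.8
tool_pos: [526.0, -224.0, 126.6]
tcp_rot: [-3.14, 0.001, -0.021]
contact_force: [0.1, 0.6, -0.1]
grip_width: 59.4
finger_force: 0.0
```

Request:
send_rows:
  offset:
    - [0.047, -0.705, 0]
    - [0.047, -0.705, 0]
  delta_rot:
    - [0, 0, 0]
    - [0, 0, 0]

```text
time: 10.05
tool_pos: [533.8, -139.5, 126.9]
tcp_rot: [-3.141, 0.001, -0.02]
contact_force: [-0.6, 0.1, 0.1]
grip_width: 59.8
finger_force: 0.0
```

Request:
send_rows:
  offset:
    - [0.047, -0.705, 0]
    - [0.047, -0.705, 0]
    - [0.047, -0.705, 0]
    - [0.047, -0.705, 0]
  delta_rot:
    - [0, 0, 0]
    - [0, 0, 0]
    - [0, 0, 0]
    - [0, 0, 0]

```text
time: 10.55
tool_pos: [541.5, -58.5, 127.0]
tcp_rot: [3.141, -0.0, -0.023]
contact_force: [0.1, 0.7, 0.8]
grip_width: 59.8
finger_force: 0.0
```

Request:
send_rows:
  offset:
    - [0, 0, 0.4]
    - [0, 0, 0.875]
    - [0, 0, 0.875]
    - [0, 0, 0.875]
  delta_rot:
    - [0, 0, 0]
    - [0, 0, 0]
    - [0, 0, 0]
    - [0, 0, 0]

```text
time: 11.05
tool_pos: [542.6, -58.8, 23.7]
tcp_rot: [3.141, -0.002, -0.024]
contact_force: [-0.4, -1.3, 0.9]
grip_width: 59.6
finger_force: 0.0
```

Request:
send_rows:
  offset:
    - [0, 0, 0]
    - [0, 0, 0]
    - [0, 0, 0]
    - [0, 0, 0]
    - [0, 0, 0]
  delta_rot:
    - [0, 0, 0]
    - [0, 0, 0]
    - [0, 0, 0]
    - [0, 0, 0]
    - [0, 0, 0]
  grip: 0

```text
time: 11.68
tool_pos: [541.7, -57.8, 22.8]
tcp_rot: [3.141, -0.001, -0.023]
contact_force: [-1.6, 0.8, 6.3]
grip_width: 29.2
finger_force: 30.0
```

Request:
send_rows:
  offset:
    - [0, 0, -0.9]
    - [0, 0, -0.9]
    - [0, 0, -0.9]
    - [0, 0, -0.9]
  delta_rot:
    - [0, 0, 0]
    - [0, 0, 0]
    - [0, 0, 0]
    - [0, 0, 0]

```text
time: 12.18
tool_pos: [540.8, -57.5, 129.4]
tcp_rot: [-3.141, 0.001, -0.023]
contact_force: [0.6, -0.2, 0.0]
grip_width: 29.0
finger_force: 30.0
```

Request:
send_rows:
  offset:
    - [-0.18, 0.705, 0]
    - [-0.18, 0.705, 0]
  delta_rot:
    - [0, 0, 0]
    - [0, 0, 0]

```text
time: 12.42
tool_pos: [516.2, -143.3, 128.1]
tcp_rot: [-3.141, 0.004, -0.024]
contact_force: [-0.5, 0.2, 0.2]
grip_width: 29.5
finger_force: 30.0
```

Request:
send_rows:
  offset:
    - [-0.18, 0.705, 0]
    - [-0.18, 0.705, 0]
  delta_rot:
    - [0, 0, 0]
    - [0, 0, 0]

```text
time: 12.68
tool_pos: [492.6, -228.0, 128.1]
tcp_rot: [-3.14, 0.003, -0.025]
contact_force: [-0.8, 1.0, -0.4]
grip_width: 29.2
finger_force: 30.0
```

Request:
send_rows:
  offset:
    - [-0.18, 0.705, 0]
    - [-0.18, 0.705, 0]
    - [-0.18, 0.705, 0]
    - [-0.18, 0.705, 0]
  delta_rot:
    - [0, 0, 0]
    - [0, 0, 0]
    - [0, 0, 0]
    - [0, 0, 0]

```text
time: 13.18
tool_pos: [470.5, -308.7, 128.9]
tcp_rot: [-3.14, 0.002, -0.023]
contact_force: [0.5, 0.1, 0.1]
grip_width: 29.4
finger_force: 30.0
```

Request:
send_rows:
  offset:
    - [0, 0, 0.4]
    - [0, 0, 0.7]
    - [0, 0, 0.8]
    - [0, 0, 0.85]
    - [0, 0, 0.85]
    - [0, 0, 0.85]
  delta_rot:
    - [0, 0, 0]
    - [0, 0, 0]
    - [0, 0, 0]
    - [0, 0, 0]
    - [0, 0, 0]
    - [0, 0, 0]

```text
time: 13.92
tool_pos: [471.5, -310.4, 29.4]
tcp_rot: [3.14, -0.002, -0.023]
contact_force: [0.1, 0.4, -0.0]
grip_width: 29.2
finger_force: 30.0
```

Request:
send_rows:
  offset:
    - [0, 0, 0]
    - [0, 0, 0]
    - [0, 0, 0]
    - [0, 0, 0]
  delta_rot:
    - [0, 0, 0]
    - [0, 0, 0]
    - [0, 0, 0]
    - [0, 0, 0]
  grip: 0.6

```text
time: 14.42
tool_pos: [470.8, -310.0, 28.2]
tcp_rot: [3.141, -0.0, -0.023]
contact_force: [-0.3, 0.7, 0.3]
grip_width: 55.3
finger_force: 0.0
```

Request:
send_rows:
  offset:
    - [0, 0, -0.85]
    - [0, 0, -0.85]
    - [0, 0, -0.85]
    - [0, 0, -0.85]
  delta_rot:
    - [0, 0, 0]
    - [0, 0, 0]
    - [0, 0, 0]
    - [0, 0, 0]

```text
time: 14.92
tool_pos: [470.4, -309.6, 129.4]
tcp_rot: [-3.141, 0.001, -0.023]
contact_force: [-0.5, 0.2, -0.9]
grip_width: 54.9
finger_force: 0.0
```

```bash
python3 - <<'E'
from h import *
for n in ("wrist","top"):
  for t,z in [("bottle0",4),("tray",0)]: print(t,pins(t,n,z,t=="bottle0"))
plan((548.5,19.5,127,-.023),(548.5,19.5,21.5,-.023),(548.5,19.5,129,-.023),(420,-309,129,-.023))
E
```

```text
bottle0 [(0.82, [516.1, -310.2]), (0.7, [476.9, -311.8]), (0.5, [445.3, -114.0])]
tray [(0.64, [442.4, -308.1])]
bottle0 [(0.61, [533.4, 111.2]), (0.48, [553.7, 15.1])]
tray [(0.82, [454.5, -300.6]), (0.45, [627.5, 12.2])]
-> (548.5, 19.5, 127, -0.023) units [ 0.587 -2.758  0.018] rz 0.0
-> (548.5, 19.5, 21.5, -0.023) units [ 0.    -0.     0.879] rz -0.0
-> (548.5, 19.5, 129, -0.023) units [ 0.    -0.    -0.896] rz -0.0
-> (420, -309, 129, -0.023) units [-1.008  2.761 -0.   ] rz -0.0
```

Request:
send_rows:
  offset:
    - [0.196, -0.92, 0]
    - [0.196, -0.92, 0]
  delta_rot:
    - [0, 0, 0]
    - [0, 0, 0]
  grip: 0.65

```text
time: 15.48
tool_pos: [496.8, -198.8, 129.6]
tcp_rot: [-3.141, 0.001, -0.024]
contact_force: [-0.3, 0.1, -1.0]
grip_width: 59.7
finger_force: 0.0
```

Request:
send_rows:
  offset:
    - [0.196, -0.92, 0]
    - [0.196, -0.92, 0]
  delta_rot:
    - [0, 0, 0]
    - [0, 0, 0]

```text
time: 15.72
tool_pos: [523.0, -88.1, 129.8]
tcp_rot: [-3.141, 0.0, -0.022]
contact_force: [0.9, -0.7, -0.2]
grip_width: 59.9
finger_force: 0.0
```

Request:
send_rows:
  offset:
    - [0.196, -0.92, 0]
    - [0.196, -0.92, 0]
    - [0.196, -0.92, 0]
    - [0.196, -0.92, 0]
  delta_rot:
    - [0, 0, 0]
    - [0, 0, 0]
    - [0, 0, 0]
    - [0, 0, 0]

```text
time: 16.23
tool_pos: [548.6, 19.1, 129.7]
tcp_rot: [3.141, 0.001, -0.022]
contact_force: [-0.1, -0.2, -0.6]
grip_width: 59.2
finger_force: 0.0
```

```bash
python3 - <<'E'
from h import *
print(pins("bottle0","wrist",0),pins("port0","wrist",48,False))
plan((548.5,19.5,21,-.023))
E
```

```text
[(0.73, [538.0, 102.6]), (0.72, [550.0, 15.3])] [(0.95, [614.6, -66.1]), (0.88, [613.3, -152.4]), (0.79, [620.0, 103.7]), (0.66, [616.1, 19.5])]
-> (548.5, 19.5, 21, -0.023) units [-0.002 -0.011  0.908] rz -0.0003
```

Request:
send_rows:
  offset:
    - [0, 0, 0.4]
    - [0, 0, 0.9]
    - [0, 0, 0.9]
    - [0, 0, 0.9]
  delta_rot:
    - [0, 0, 0]
    - [0, 0, 0]
    - [0, 0, 0]
    - [0, 0, 0]

```text
time: 16.88
tool_pos: [550.2, 18.7, 23.9]
tcp_rot: [3.141, -0.002, -0.024]
contact_force: [0.7, -0.2, 0.3]
grip_width: 59.5
finger_force: 0.0
```

Request:
send_rows:
  offset:
    - [0, 0, 0]
    - [0, 0, 0]
    - [0, 0, 0]
    - [0, 0, 0]
    - [0, 0, 0]
  delta_rot:
    - [0, 0, 0]
    - [0, 0, 0]
    - [0, 0, 0]
    - [0, 0, 0]
    - [0, 0, 0]
  grip: 0

```text
time: 17.5
tool_pos: [549.3, 19.5, 22.8]
tcp_rot: [3.141, -0.001, -0.023]
contact_force: [-0.9, 0.0, 5.9]
grip_width: 29.5
finger_force: 30.0
```

Request:
send_rows:
  offset:
    - [0, 0, -0.9]
    - [0, 0, -0.9]
    - [0, 0, -0.9]
    - [0, 0, -0.9]
  delta_rot:
    - [0, 0, 0]
    - [0, 0, 0]
    - [0, 0, 0]
    - [0, 0, 0]

```text
time: 18.0
tool_pos: [548.3, 19.6, 129.4]
tcp_rot: [3.142, 0.001, -0.023]
contact_force: [0.0, 0.3, -1.2]
grip_width: 29.4
finger_force: 30.0
```

Request:
send_rows:
  offset:
    - [-0.336, 0.92, 0]
    - [-0.336, 0.92, 0]
  delta_rot:
    - [0, 0, 0]
    - [0, 0, 0]

```text
time: 18.25
tool_pos: [504.4, -90.5, 128.2]
tcp_rot: [-3.141, 0.004, -0.021]
contact_force: [0.4, 0.0, 0.3]
grip_width: 29.6
finger_force: 30.0
```

Request:
send_rows:
  offset:
    - [-0.336, 0.92, 0]
    - [-0.336, 0.92, 0]
  delta_rot:
    - [0, 0, 0]
    - [0, 0, 0]

```text
time: 18.5
tool_pos: [461.4, -200.6, 128.3]
tcp_rot: [-3.14, 0.003, -0.023]
contact_force: [1.0, -0.5, -0.8]
grip_width: 29.6
finger_force: 30.0
```

Request:
send_rows:
  offset:
    - [-0.336, 0.92, 0]
    - [-0.336, 0.92, 0]
    - [-0.336, 0.92, 0]
    - [-0.336, 0.92, 0]
  delta_rot:
    - [0, 0, 0]
    - [0, 0, 0]
    - [0, 0, 0]
    - [0, 0, 0]

```text
time: 19.0
tool_pos: [419.8, -307.9, 128.7]
tcp_rot: [-3.139, 0.002, -0.024]
contact_force: [0.5, 0.3, 0.0]
grip_width: 29.4
finger_force: 30.0
```

Request:
send_rows:
  offset:
    - [0, 0, 0.4]
    - [0, 0, 0.7]
    - [0, 0, 0.8]
    - [0, 0, 0.856]
    - [0, 0, 0.856]
    - [0, 0, 0.856]
  delta_rot:
    - [0, 0, 0]
    - [0, 0, 0]
    - [0, 0, 0]
    - [0, 0, 0]
    - [0, 0, 0]
    - [0, 0, 0]

```text
time: 19.75
tool_pos: [421.1, -309.3, 28.5]
tcp_rot: [3.14, -0.001, -0.023]
contact_force: [0.7, 0.4, -1.0]
grip_width: 29.1
finger_force: 30.0
```

Request:
send_rows:
  offset:
    - [0, 0, 0]
    - [0, 0, 0]
    - [0, 0, 0]
    - [0, 0, 0]
  delta_rot:
    - [0, 0, 0]
    - [0, 0, 0]
    - [0, 0, 0]
    - [0, 0, 0]
  grip: 0.6

```text
time: 20.25
tool_pos: [420.5, -308.9, 27.5]
tcp_rot: [3.141, -0.0, -0.023]
contact_force: [0.5, -0.2, -0.5]
grip_width: 54.9
finger_force: 0.0
```

Request:
send_rows:
  offset:
    - [0, 0, -0.856]
    - [0, 0, -0.856]
    - [0, 0, -0.856]
    - [0, 0, -0.856]
  delta_rot:
    - [0, 0, 0]
    - [0, 0, 0]
    - [0, 0, 0]
    - [0, 0, 0]

```text
time: 20.75
tool_pos: [420.0, -308.4, 129.5]
tcp_rot: [-3.141, 0.001, -0.023]
contact_force: [0.6, -1.3, 0.6]
grip_width: 54.9
finger_force: 0.0
```

Request:
send_rows:
  offset:
    - [0.224, -0.864, 0]
    - [0.224, -0.864, 0]
  delta_rot:
    - [0, 0, 0]
    - [0, 0, 0]
  grip: 0.65

```text
time: 21.0
tool_pos: [448.8, -203.7, 128.3]
tcp_rot: [-3.139, 0.003, -0.024]
contact_force: [0.4, 0.0, 0.7]
grip_width: 59.3
finger_force: 0.0
```

Request:
send_rows:
  offset:
    - [0.224, -0.864, 0]
    - [0.224, -0.864, 0]
  delta_rot:
    - [0, 0, 0]
    - [0, 0, 0]

```text
time: 21.25
tool_pos: [478.2, -100.2, 128.4]
tcp_rot: [-3.14, 0.003, -0.022]
contact_force: [1.1, -0.6, -0.1]
grip_width: 59.5
finger_force: 0.0
```

Request:
send_rows:
  offset:
    - [0.224, -0.864, 0]
    - [0.224, -0.864, 0]
  delta_rot:
    - [0, 0, 0]
    - [0, 0, 0]

```text
time: 21.5
tool_pos: [507.4, 2.7, 128.4]
tcp_rot: [-3.141, 0.003, -0.022]
contact_force: [0.5, -0.5, 1.3]
grip_width: 59.4
finger_force: 0.0
```

Request:
send_rows:
  offset:
    - [0.224, -0.864, 0]
    - [0.224, -0.864, 0]
    - [0.224, -0.864, 0]
    - [0.224, -0.864, 0]
  delta_rot:
    - [0, 0, 0]
    - [0, 0, 0]
    - [0, 0, 0]
    - [0, 0, 0]

```text
time: 22.0
tool_pos: [536.4, 102.9, 128.6]
tcp_rot: [3.141, 0.003, -0.022]
contact_force: [0.2, 0.2, 0.4]
grip_width: 59.3
finger_force: 0.0
```

```bash
python3 - <<'E'
from h import *
print(pins("bottle0","wrist",0),pins("port0","wrist",48,False))
plan((537,104,21.5,-.023))
E
```

```text
[(0.79, [538.2, 103.5])] [(0.95, [617.9, 101.6]), (0.85, [615.0, -65.5]), (0.72, [615.9, 16.6])]
-> (537, 104, 21.5, -0.023) units [-0.    -0.016  0.901] rz -0.0002
```

Request:
send_rows:
  offset:
    - [0, 0, 0.4]
    - [0, 0, 0.893]
    - [0, 0, 0.893]
    - [0, 0, 0.893]
  delta_rot:
    - [0, 0, 0]
    - [0, 0, 0]
    - [0, 0, 0]
    - [0, 0, 0]

```text
time: 22.65
tool_pos: [538.6, 102.8, 24.7]
tcp_rot: [-3.142, -0.002, -0.024]
contact_force: [0.2, -0.3, 0.1]
grip_width: 59.9
finger_force: 0.0
```

Request:
send_rows:
  offset:
    - [0, 0, 0]
    - [0, 0, 0]
    - [0, 0, 0]
    - [0, 0, 0]
    - [0, 0, 0]
  delta_rot:
    - [0, 0, 0]
    - [0, 0, 0]
    - [0, 0, 0]
    - [0, 0, 0]
    - [0, 0, 0]
  grip: 0

```text
time: 23.28
tool_pos: [537.7, 103.4, 23.6]
tcp_rot: [-3.142, -0.001, -0.023]
contact_force: [-1.0, 0.2, 5.9]
grip_width: 29.3
finger_force: 30.0
```

Request:
send_rows:
  offset:
    - [0, 0, -0.9]
    - [0, 0, -0.9]
    - [0, 0, -0.9]
    - [0, 0, -0.9]
  delta_rot:
    - [0, 0, 0]
    - [0, 0, 0]
    - [0, 0, 0]
    - [0, 0, 0]

```text
time: 23.78
tool_pos: [536.7, 103.3, 130.2]
tcp_rot: [3.141, 0.001, -0.023]
contact_force: [-0.8, 0.9, -0.7]
grip_width: 29.4
finger_force: 30.0
```

Request:
send_rows:
  offset:
    - [-0.319, 0.864, 0]
    - [-0.319, 0.864, 0]
  delta_rot:
    - [0, 0, 0]
    - [0, 0, 0]

```text
time: 24.02
tool_pos: [494.8, -0.4, 129.0]
tcp_rot: [-3.141, 0.004, -0.022]
contact_force: [0.6, -0.8, -0.0]
grip_width: 29.5
finger_force: 30.0
```

Request:
send_rows:
  offset:
    - [-0.319, 0.864, 0]
    - [-0.319, 0.864, 0]
  delta_rot:
    - [0, 0, 0]
    - [0, 0, 0]

```text
time: 24.28
tool_pos: [454.1, -103.6, 129.3]
tcp_rot: [-3.141, 0.003, -0.023]
contact_force: [1.6, -0.3, -1.2]
grip_width: 29.0
finger_force: 30.0
```

Request:
send_rows:
  offset:
    - [-0.319, 0.864, 0]
    - [-0.319, 0.864, 0]
  delta_rot:
    - [0, 0, 0]
    - [0, 0, 0]

```text
time: 24.52
tool_pos: [413.6, -206.3, 129.3]
tcp_rot: [-3.14, 0.003, -0.024]
contact_force: [0.8, 0.4, -0.0]
grip_width: 29.2
finger_force: 30.0
```

Request:
send_rows:
  offset:
    - [-0.319, 0.864, 0]
    - [-0.319, 0.864, 0]
    - [-0.319, 0.864, 0]
    - [-0.319, 0.864, 0]
  delta_rot:
    - [0, 0, 0]
    - [0, 0, 0]
    - [0, 0, 0]
    - [0, 0, 0]

```text
time: 25.02
tool_pos: [374.3, -306.7, 129.6]
tcp_rot: [-3.139, 0.002, -0.023]
contact_force: [-0.5, -0.4, -0.2]
grip_width: 29.8
finger_force: 30.0
```

Request:
send_rows:
  offset:
    - [0, 0, 0.4]
    - [0, 0, 0.7]
    - [0, 0, 0.8]
    - [0, 0, 0.856]
    - [0, 0, 0.856]
    - [0, 0, 0.856]
  delta_rot:
    - [0, 0, 0]
    - [0, 0, 0]
    - [0, 0, 0]
    - [0, 0, 0]
    - [0, 0, 0]
    - [0, 0, 0]

```text
time: 25.78
tool_pos: [375.4, -308.3, 29.2]
tcp_rot: [3.14, -0.001, -0.023]
contact_force: [-0.4, 0.5, -0.2]
grip_width: 29.5
finger_force: 30.0
```

Request:
send_rows:
  offset:
    - [0, 0, 0]
    - [0, 0, 0]
    - [0, 0, 0]
    - [0, 0, 0]
  delta_rot:
    - [0, 0, 0]
    - [0, 0, 0]
    - [0, 0, 0]
    - [0, 0, 0]
  grip: 0.6

```text
time: 26.28
tool_pos: [374.9, -307.8, 28.3]
tcp_rot: [3.141, -0.0, -0.023]
contact_force: [0.2, 0.5, 0.9]
grip_width: 54.8
finger_force: 0.0
```

Request:
send_rows:
  offset:
    - [0, 0, -0.856]
    - [0, 0, -0.856]
    - [0, 0, -0.856]
    - [0, 0, -0.856]
  delta_rot:
    - [0, 0, 0]
    - [0, 0, 0]
    - [0, 0, 0]
    - [0, 0, 0]

```text
time: 26.78
tool_pos: [374.5, -307.3, 130.4]
tcp_rot: [-3.141, 0.001, -0.023]
contact_force: [-0.7, 0.7, -0.5]
grip_width: 55.1
finger_force: 0.0
```

Request:
send_rows:
  offset:
    - [-0.022, -0.95, -0.2]
    - [-0.022, -0.95, -0.2]
  delta_rot:
    - [0, 0, 0]
    - [0, 0, 0]
  grip: 0.7

```text
time: 27.02
tool_pos: [373.6, -191.8, 153.4]
tcp_rot: [-3.139, 0.003, -0.024]
contact_force: [0.9, -0.2, 0.3]
grip_width: 63.5
finger_force: 0.0
```

Request:
send_rows:
  offset:
    - [-0.022, -0.95, -0.2]
    - [-0.022, -0.95, -0.2]
  delta_rot:
    - [0, 0, 0]
    - [0, 0, 0]

```text
time: 27.28
tool_pos: [373.6, -77.6, 177.9]
tcp_rot: [-3.14, 0.003, -0.023]
contact_force: [0.7, 0.2, -0.0]
grip_width: 64.2
finger_force: 0.0
```

Request:
send_rows:
  offset:
    - [-0.022, -0.95, -0.2]
    - [-0.022, -0.95, -0.2]
  delta_rot:
    - [0, 0, 0]
    - [0, 0, 0]

```text
time: 27.52
tool_pos: [373.7, 36.3, 202.1]
tcp_rot: [-3.141, 0.003, -0.023]
contact_force: [1.3, 0.2, 0.1]
grip_width: 63.7
finger_force: 0.0
```

Request:
send_rows:
  offset:
    - [-0.022, -0.95, -0.2]
    - [-0.022, -0.95, -0.2]
    - [-0.022, -0.95, -0.2]
    - [-0.022, -0.95, -0.2]
  delta_rot:
    - [0, 0, 0]
    - [0, 0, 0]
    - [0, 0, 0]
    - [0, 0, 0]

```text
time: 28.02
tool_pos: [374.0, 148.0, 225.6]
tcp_rot: [3.14, 0.003, -0.022]
contact_force: [-0.3, -0.6, 0.6]
grip_width: 64.3
finger_force: 0.0
```

```bash
python3 - <<'E'
from h import *
im=optics.capture("wrist"); cv2.imwrite("pics/w2.png",im[:,:,::-1])
for t,z in [("cartridge0",18),("mouth0",18),("port0",48),("manifold",0),("valve_tip",92)]: print(t,pins(t,"wrist",z,False))
c=optics.get_calibration("wrist")
for d in finder.silhouettes("cartridge0","wrist"):
    print(d["confidence"],d["region"].sum(),np.round(d["box"]))
for t,z in [("cartridge0",18),("mouth0",18),("bottle0",4),("port0",48)]: print(t,pins(t,"top",z,t=="cartridge0"))
E
```

```text
cartridge0 [(0.86, [403.0, 341.8]), (0.72, [414.9, 204.4]), (0.61, [407.9, 83.8])]
mouth0 [(0.62, [436.4, 225.7]), (0.62, [438.3, 97.6]), (0.6, [426.2, 354.1])]
port0 []
manifold []
valve_tip [(0.79, [549.0, 205.8])]
0.89 1833 [303. 125. 357. 184.]
0.86 1863 [200. 124. 257. 184.]
cartridge0 [(0.58, [413.5, 79.9])]
mouth0 []
bottle0 [(0.78, [515.5, -307.2]), (0.48, [426.4, -311.0]), (0.46, [369.0, -308.9]), (0.45, [467.9, -308.9])]
port0 [(0.97, [612.8, -152.4]), (0.91, [608.4, -65.9]), (0.56, [616.6, 12.4])]
```

View pics/w2.png

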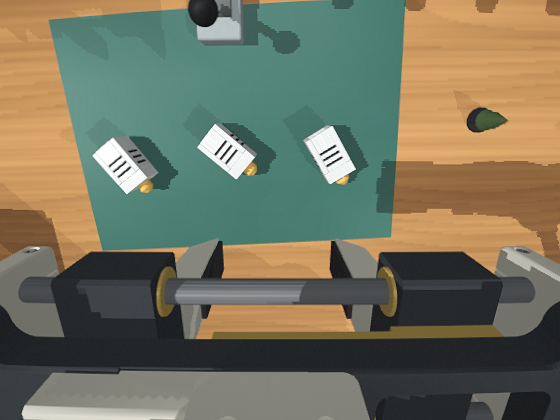

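All four bottles stand in the tray (from the network). The three cartridges show at (125,165), (227,150) and (330,155) with their mouths to the upper left; the tree is undisturbed.

```bash
cat >> h.py <<'E'
def carts(n="wrist",im=None,rows=240,lo=170):
    """white top faces (z=36) -> centre x,y, yaw(mod pi), size"""
    c=optics.get_calibration(n)
    if im is None: im=optics.capture(n)
    hsv=cv2.cvtColor(im,cv2.COLOR_RGB2HSV); m=((hsv[...,1]<40)&(hsv[...,2]>lo)).astype(np.uint8); m[rows:]=0
    m=cv2.morphologyEx(m,cv2.MORPH_CLOSE,np.ones((7,7),np.uint8))
    k,lab,st,_=cv2.connectedComponentsWithStats(m); out=[]
    for i in range(1,k):
        if st[i,4]<300: continue
        cn=cv2.findContours((lab==i).astype(np.uint8),cv2.RETR_EXTERNAL,cv2.CHAIN_APPROX_NONE)[0][0][:,0]
        w=unproj(cn,36,c)[:,:2].astype(np.float32); (cx,cy),(a,b),th=cv2.minAreaRect(w)
        if a<b: a,b,th=b,a,th+90
        out.append((round(cx,1),round(cy,1),round(np.radians((th+90)%180-90),3),round(a,1),round(b,1)))
    return out
E
python3 - <<'E'
from h import *
im=optics.capture("wrist")
for lo in (150,190,215): print(lo,carts(im=im,lo=lo))
o=get_obs();print(o["tool_pos"],o["tcp_rot"])
E
```

```text
150 [(547.5, 206.3, np.float64(1.543), 46.4, 21.3), (415.9, 207.2, np.float64(0.844), 60.4, 36.1), (410.7, 83.5, np.float64(0.53), 63.6, 37.1), (403.6, 333.6, np.float64(0.633), 64.0, 45.6)]
190 [(548.0, 207.0, np.float64(1.542), 43.7, 18.4), (416.0, 207.4, np.float64(0.843), 60.1, 35.6), (410.6, 83.0, np.float64(0.526), 63.1, 36.4), (402.0, 338.0, np.float64(0.608), 60.4, 35.8)]
215 [(416.0, 207.2, np.float64(0.846), 59.7, 35.2), (410.7, 82.7, np.float64(0.531), 62.9, 35.7), (402.0, 337.9, np.float64(0.611), 59.7, 35.3)]
[374.71313641 148.26378721 226.9527291 ] [ 3.14149577e+00 -1.28750102e-04 -2.29143859e-02]
```

Request:
send_rows:
  offset:
    - [0.314, 0.535, 0.8]
    - [0.314, 0.535, 0.8]
    - [0.314, 0.535, 0.8]
    - [0.314, 0.535, 0.8]
    - [0.314, 0.535, 0.8]
    - [0.314, 0.535, 0.8]
  delta_rot:
    - [0, 0, -0.088]
    - [0, 0, -0.088]
    - [0, 0, -0.088]
    - [0, 0, -0.088]
    - [0, 0, -0.088]
    - [0, 0, -0.088]
  grip: 0.7

```text
time: 29.42
tool_pos: [411.1, 83.7, 131.5]
tcp_rot: [3.141, -0.001, 0.529]
contact_force: [-0.6, 0.8, 0.4]
grip_width: 64.0
finger_force: 0.0
```

```bash
python3 - <<'E'
from h import *
print(carts("top",lo=190,rows=300)); print(get_obs()["joint_positions"])
plan((410.7,83,4,.53))
E
```

```text
[(629.7, 15.7, np.float64(-1.55), 427.8, 117.9), (496.5, -313.2, np.float64(-0.047), 73.5, 41.5), (447.5, 126.5, np.float64(-1.556), 225.0, 99.4), (400.7, 337.5, np.float64(0.62), 61.1, 36.3)]
[ 1.76385580e-02  2.66314892e-01  1.93629363e+00 -8.85217910e-05
  9.37717332e-01  1.05900713e+00]
-> (410.7, 83, 4, 0.53) units [-0.005  0.003  1.062] rz -0.0001
```

Request:
send_rows:
  offset:
    - [0, 0, 0.5]
    - [0, 0, 1]
    - [0, 0, 1]
    - [0, 0, 1]
  delta_rot:
    - [0, 0, 0]
    - [0, 0, 0]
    - [0, 0, 0]
    - [0, 0, 0]

```text
time: 29.98
tool_pos: [412.1, 83.4, 12.6]
tcp_rot: [3.14, -0.002, 0.53]
contact_force: [0.6, -1.0, 1.3]
grip_width: 64.3
finger_force: 0.0
```

Request:
send_rows:
  offset:
    - [0, 0, 0.06]
    - [0, 0, 0.06]
  delta_rot:
    - [0, 0, 0]
    - [0, 0, 0]

```text
time: 30.22
tool_pos: [411.8, 83.3, 5.1]
tcp_rot: [3.14, -0.003, 0.53]
contact_force: [0.1, -0.2, 0.5]
grip_width: 64.0
finger_force: 0.0
```

Request:
send_rows:
  offset:
    - [0, 0, 0]
    - [0, 0, 0]
    - [0, 0, 0]
    - [0, 0, 0]
    - [0, 0, 0]
    - [0, 0, 0]
  delta_rot:
    - [0, 0, 0]
    - [0, 0, 0]
    - [0, 0, 0]
    - [0, 0, 0]
    - [0, 0, 0]
    - [0, 0, 0]
  grip: 0

```text
time: 30.98
tool_pos: [411.0, 83.3, 3.8]
tcp_rot: [3.141, -0.0, 0.53]
contact_force: [-0.3, -0.8, 3.3]
grip_width: 36.0
finger_force: 30.0
```

Request:
send_rows:
  offset:
    - [0, 0, -0.8]
    - [0, 0, -0.8]
    - [0, 0, -0.8]
    - [0, 0, -0.8]
  delta_rot:
    - [0, 0, 0.088]
    - [0, 0, 0.088]
    - [0, 0, 0.088]
    - [0, 0, 0.088]

```text
time: 31.48
tool_pos: [410.8, 83.3, 99.8]
tcp_rot: [3.142, -0.0, -0.021]
contact_force: [-0.3, -0.8, -1.1]
grip_width: 35.8
finger_force: 30.0
```

```bash
python3 - <<'E'
from h import *
plan((470,-150,120,-.023))
E
```

```text
-> (470, -150, 120, -0.023) units [ 0.535  1.933 -0.169] rz 0.0003
```

Request:
send_rows:
  offset:
    - [0.267, 0.968, 0]
    - [0.267, 0.968, 0]
    - [0.267, 0.968, 0]
  delta_rot:
    - [0, 0, 0]
    - [0, 0, 0]
    - [0, 0, 0]

```text
time: 31.85
tool_pos: [441.0, -36.8, 99.0]
tcp_rot: [3.141, 0.0, -0.024]
contact_force: [0.9, 0.3, -1.5]
grip_width: 35.8
finger_force: 30.0
```

Request:
send_rows:
  offset:
    - [0.267, 0.968, 0]
    - [0.267, 0.968, 0]
    - [0.267, 0.968, 0]
    - [0.267, 0.968, 0]
    - [0.267, 0.968, 0]
    - [0.267, 0.968, 0]
  delta_rot:
    - [0, 0, 0]
    - [0, 0, 0]
    - [0, 0, 0]
    - [0, 0, 0]
    - [0, 0, 0]
    - [0, 0, 0]

```text
time: 32.6
tool_pos: [469.5, -149.2, 99.8]
tcp_rot: [-3.141, 0.0, -0.021]
contact_force: [0.3, 0.0, -0.2]
grip_width: 35.8
finger_force: 30.0
```

```bash
python3 - <<'E'
from h import *
im=optics.capture("wrist"); cv2.imwrite("pics/w3.png",im[:,:,::-1])
c=optics.get_calibration("wrist"); o=get_obs(); print(o["tool_pos"],o["tcp_rot"])
print(pins("port0","wrist",48,False))
print(proj([(613.6,-151,48),(571.6,-150,48),(615.4,-66.2,48),(573.4,-65.2,48),(540,-150,48)],c).round())
E
```

```text
[ 469.63377345 -149.42090979   99.85330454] [-3.14157496e+00  2.32772296e-05 -2.09274680e-02]
[(0.8, [617.4, 19.2]), (0.57, [615.2, -66.0])]
[[274.  13.]
 [273.  83.]
 [142.  15.]
 [149.  84.]
 [274. 131.]]
```

View pics/w3.png

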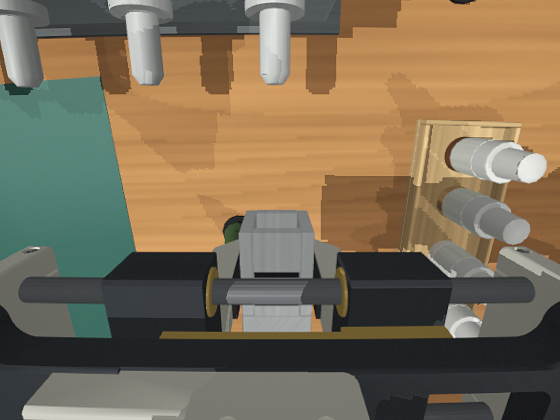

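The cartridge is held square, its mouth edge at row 211 spanning columns 247-310. The port 0 spigot tip is at (274,83) and the port 1 tip at (148,83), both within 1 px of prediction. The bottles stand upright in the tray.

```bash
python3 - <<'E'
from h import *
c=optics.get_calibration("wrist"); o=get_obs(); p=o["tool_pos"]; R=R2(o["tcp_rot"][2])
for l in [(30,18),(30,-18),(-10,18),(-10,-18)]: print(proj([*(p[:2]+R@l),p[2]-3.8+36],c).round(1))
g=cv2.cvtColor(cv2.imread("pics/w3.png"),cv2.COLOR_BGR2GRAY).astype(int)
for r in (45,60,70): 
    d=np.diff(g[r,245:305]); print(r,245+np.argmax(d),245+np.argmin(d))
for r in (216,225,240): print(r,g[r,232:256].tolist(),g[r,300:324].tolist())
print(proj([(600,-151+.3,48),(590,-151+.5,48)],c))
plan((532,-149.3,34,-.022),(584,-150.5,34,-.022))
E
```

```text
[[236.8 227.9]]
[[313.9 228. ]]
[[239.9 301.6]]
[[310.8 301.6]]
45 259 286
60 259 286
70 260 287
216 [135, 81, 77, 17, 26, 31, 26, 19, 16, 15, 14, 28, 82, 124, 124, 123, 122, 122, 122, 121, 120, 120, 117, 113] [124, 122, 123, 123, 121, 123, 120, 119, 128, 157, 166, 164, 164, 165, 165, 165, 165, 165, 165, 166, 157, 107, 110, 112]
225 [71, 68, 68, 63, 62, 62, 60, 57, 57, 89, 125, 125, 122, 123, 122, 124, 124, 124, 126, 124, 124, 114, 104, 106] [121, 122, 122, 123, 122, 124, 123, 123, 125, 125, 122, 131, 160, 168, 167, 166, 167, 166, 167, 168, 160, 108, 111, 112]
240 [73, 74, 89, 105, 129, 127, 129, 140, 141, 144, 142, 141, 141, 141, 140, 141, 141, 141, 138, 130, 129, 142, 144, 144] [140, 130, 138, 142, 146, 144, 142, 140, 141, 140, 141, 141, 141, 136, 126, 121, 124, 133, 139, 161, 170, 172, 172, 173]
[[273.12952153  37.00424935]
 [273.17948435  53.77602809]]
-> (532, -149.3, 34, -0.022) units [ 0.519 -0.014  0.549] rz 0.0001
-> (584, -150.5, 34, -0.022) units [ 0.433  0.    -0.   ] rz -0.0
```

Request:
send_rows:
  offset:
    - [0.2, 0, 0.3]
    - [0.4, -0.01, 0.549]
    - [0.519, -0.014, 0.549]
    - [0.519, -0.014, 0.549]
    - [0.519, -0.014, 0.549]
    - [0.519, -0.014, 0.549]
  delta_rot:
    - [0, 0, 0]
    - [0, 0, 0]
    - [0, 0, 0]
    - [0, 0, 0]
    - [0, 0, 0]
    - [0, 0, 0]

```text
time: 33.45
tool_pos: [531.6, -150.2, 34.4]
tcp_rot: [3.141, -0.0, -0.023]
contact_force: [-0.2, -0.4, 0.4]
grip_width: 35.7
finger_force: 30.0
```

Request:
send_rows:
  offset:
    - [0.04, 0, 0]
    - [0.08, 0, 0]
    - [0.12, 0, 0]
    - [0.16, 0, 0]
    - [0.2, 0, 0]
    - [0.22, 0, 0]
    - [0.22, 0, 0]
  delta_rot:
    - [0, 0, 0]
    - [0, 0, 0]
    - [0, 0, 0]
    - [0, 0, 0]
    - [0, 0, 0]
    - [0, 0, 0]
    - [0, 0, 0]

```text
time: 34.33
tool_pos: [558.5, -150.7, 33.8]
tcp_rot: [3.142, 0.0, -0.023]
contact_force: [-0.2, -0.2, -0.9]
grip_width: 35.9
finger_force: 30.0
```

```bash
python3 - <<'E'
from h import *
o=get_obs(); print({k:np.round(o[k],2) for k in("tool_pos","tcp_rot","contact_force","moment")})
im=optics.capture("wrist"); cv2.imwrite("pics/w4.png",im[:,:,::-1])
plan((583.8,-150.5,34,-.022))
E
```

```text
{'tool_pos': array([ 558.47, -150.74,   33.79]), 'tcp_rot': array([ 3.14,  0.  , -0.02]), 'contact_force': array([-0.21, -0.16, -0.93]), 'moment': array([-0.01,  0.06,  0.  ])}
-> (583.8, -150.5, 34, -0.022) units [ 0.213 -0.007 -0.002] rz -0.0001
```

View pics/w4.png

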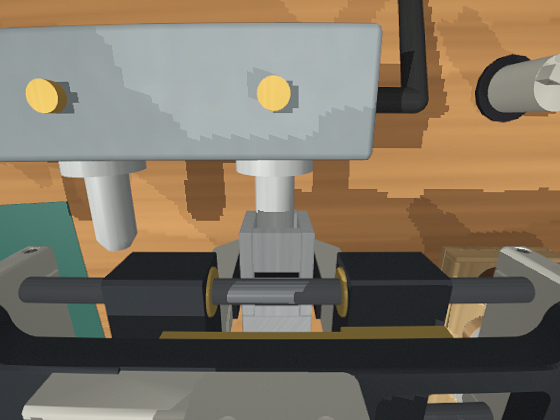

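The spigot at (275,185) is entering the bore centred, and no force is felt.

Request:
send_rows:
  offset:
    - [0.05, 0, 0]
    - [0.1, 0, 0]
    - [0.15, 0, 0]
    - [0.19, 0, 0]
    - [0.205, 0, 0]
    - [0.215, 0, 0]
    - [0.215, 0, 0]
  delta_rot:
    - [0, 0, 0]
    - [0, 0, 0]
    - [0, 0, 0]
    - [0, 0, 0]
    - [0, 0, 0]
    - [0, 0, 0]
    - [0, 0, 0]

```text
time: 35.25
tool_pos: [584.1, -151.3, 33.8]
tcp_rot: [3.142, 0.0, -0.023]
contact_force: [0.0, -0.1, -1.2]
grip_width: 35.3
finger_force: 30.0
```

Request:
send_rows:
  offset:
    - [0.008, 0, 0]
    - [0.015, 0, 0]
    - [0.02, 0, 0]
    - [0.02, 0, 0]
  delta_rot:
    - [0, 0, 0]
    - [0, 0, 0]
    - [0, 0, 0]
    - [0, 0, 0]

```text
time: 35.75
tool_pos: [585.2, -151.3, 33.7]
tcp_rot: [-3.141, 0.003, -0.023]
contact_force: [-5.7, -0.6, 1.9]
grip_width: 35.7
finger_force: 30.0
```

Request:
send_rows:
  offset:
    - [0.01, 0, 0]
    - [0.02, 0, 0]
    - [0.02, 0, 0]
    - [0.02, 0, 0]
  delta_rot:
    - [0, 0, 0]
    - [0, 0, 0]
    - [0, 0, 0]
    - [0, 0, 0]

```text
time: 36.25
tool_pos: [585.2, -151.3, 33.6]
tcp_rot: [-3.141, 0.008, -0.023]
contact_force: [-15.2, -0.3, 7.4]
grip_width: 36.2
finger_force: 30.0
```

```bash
python3 - <<'E'
from h import *
im=optics.capture("wrist"); cv2.imwrite("pics/w5.png",cv2.resize(im[120:260,190:360,::-1],None,fx=3,fy=3,interpolation=cv2.INTER_CUBIC))
E
```

```text
(no output)
```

View pics/w5.png

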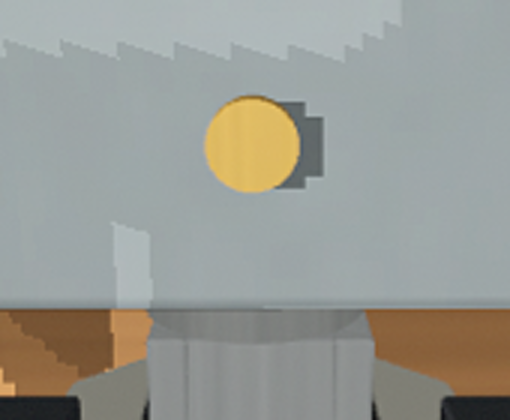

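The cartridge face meets the shoulder (crop row 310), and the position stalled while the force rose, so it is home on port 0.

Request:
send_rows:
  offset:
    - [-0.03, 0, 0]
    - [-0.03, 0, 0]
  delta_rot:
    - [0, 0, 0]
    - [0, 0, 0]

```text
time: 36.55
tool_pos: [585.3, -151.4, 33.9]
tcp_rot: [3.141, -0.0, -0.023]
contact_force: [-1.8, -0.2, 0.2]
grip_width: 35.9
finger_force: 30.0
```

Request:
send_rows:
  offset:
    - [0, 0, 0]
    - [0, 0, 0]
    - [0, 0, 0]
    - [0, 0, 0]
  delta_rot:
    - [0, 0, 0]
    - [0, 0, 0]
    - [0, 0, 0]
    - [0, 0, 0]
  grip: 0.58

```text
time: 37.05
tool_pos: [585.5, -151.4, 33.9]
tcp_rot: [3.141, -0.0, -0.023]
contact_force: [-0.6, -0.2, 0.4]
grip_width: 53.5
finger_force: 0.0
```

Request:
send_rows:
  offset:
    - [0, 0, -0.3]
    - [0, 0, -0.8]
    - [0, 0, -0.8]
    - [0, 0, -0.8]
  delta_rot:
    - [0, 0, 0]
    - [0, 0, 0]
    - [0, 0, 0]
    - [0, 0, 0]

```text
time: 37.55
tool_pos: [585.1, -151.2, 129.7]
tcp_rot: [3.142, 0.0, -0.023]
contact_force: [-0.1, 0.3, -0.3]
grip_width: 53.8
finger_force: 0.0
```

Request:
send_rows:
  offset:
    - [-0.605, -0.817, -0.267]
    - [-0.605, -0.817, -0.267]
    - [-0.605, -0.817, -0.267]
  delta_rot:
    - [0, 0, 0]
    - [0, 0, 0]
    - [0, 0, 0]
  grip: 0.7

```text
time: 37.92
tool_pos: [512.5, -48.8, 161.5]
tcp_rot: [-3.141, 0.003, -0.02]
contact_force: [0.5, -0.4, 0.7]
grip_width: 64.4
finger_force: 0.0
```

Request:
send_rows:
  offset:
    - [-0.605, -0.817, -0.267]
    - [-0.605, -0.817, -0.267]
    - [-0.605, -0.817, -0.267]
  delta_rot:
    - [0, 0, 0]
    - [0, 0, 0]
    - [0, 0, 0]

```text
time: 38.3
tool_pos: [443.1, 49.9, 193.8]
tcp_rot: [-3.141, 0.001, -0.019]
contact_force: [0.9, -0.5, 0.4]
grip_width: 64.3
finger_force: 0.0
```

Request:
send_rows:
  offset:
    - [-0.605, -0.817, -0.267]
    - [-0.605, -0.817, -0.267]
    - [-0.605, -0.817, -0.267]
    - [-0.605, -0.817, -0.267]
    - [-0.605, -0.817, -0.267]
  delta_rot:
    - [0, 0, 0]
    - [0, 0, 0]
    - [0, 0, 0]
    - [0, 0, 0]
    - [0, 0, 0]

```text
time: 38.92
tool_pos: [375.1, 146.5, 225.1]
tcp_rot: [3.141, 0.001, -0.025]
contact_force: [-0.4, -0.8, -0.2]
grip_width: 64.3
finger_force: 0.0
```

```bash
python3 - <<'E'
from h import *
im=optics.capture("wrist")
for lo in (190,215): print(lo,carts(im=im,lo=lo))
o=get_obs();print(o["tool_pos"],o["tcp_rot"])
plan((416,207.3,130,.844))
E
```

```text
190 [(563.1, -145.6, np.float64(-1.556), 37.0, 18.3), (547.7, 206.9, np.float64(1.54), 44.1, 18.3), (415.9, 207.4, np.float64(0.845), 60.1, 35.6), (402.0, 337.9, np.float64(0.608), 60.3, 36.0)]
215 [(415.9, 207.2, np.float64(0.843), 59.7, 35.2), (402.0, 338.0, np.float64(0.612), 59.8, 35.6)]
[375.06449681 146.49100758 225.2190456 ] [ 3.14093767e+00  1.29072868e-03 -2.50512621e-02]
-> (416, 207.3, 130, 0.844) units [ 0.328 -0.515  0.793] rz -0.1383
```

Request:
send_rows:
  offset:
    - [0.328, -0.515, 0.79]
    - [0.328, -0.515, 0.79]
    - [0.328, -0.515, 0.79]
    - [0.328, -0.515, 0.79]
    - [0.328, -0.515, 0.79]
    - [0.328, -0.515, 0.79]
    - [0.328, -0.515, 0.79]
    - [0.328, -0.515, 0.79]
  delta_rot:
    - [0, 0, -0.1383]
    - [0, 0, -0.1383]
    - [0, 0, -0.1383]
    - [0, 0, -0.1383]
    - [0, 0, -0.1383]
    - [0, 0, -0.1383]
    - [0, 0, -0.1383]
    - [0, 0, -0.1383]

```text
time: 39.98
tool_pos: [415.2, 208.3, 131.1]
tcp_rot: [3.142, 0.0, 0.844]
contact_force: [-0.2, 1.2, 0.1]
grip_width: 64.3
finger_force: 0.0
```

```bash
python3 - <<'E'
from h import *
plan((416,207.3,4,.844))
E
```

```text
-> (416, 207.3, 4, 0.844) units [-0.002  0.01   1.059] rz 0.0001
```

Request:
send_rows:
  offset:
    - [0, 0.008, 0.5]
    - [0, 0.008, 1]
    - [0, 0.008, 1]
    - [0, 0.008, 1]
  delta_rot:
    - [0, 0, 0]
    - [0, 0, 0]
    - [0, 0, 0]
    - [0, 0, 0]

```text
time: 40.48
tool_pos: [416.9, 208.2, 12.8]
tcp_rot: [3.14, -0.002, 0.846]
contact_force: [1.1, 1.1, 1.4]
grip_width: 64.4
finger_force: 0.0
```

Request:
send_rows:
  offset:
    - [0, 0, 0.058]
    - [0, 0, 0.058]
  delta_rot:
    - [0, 0, 0]
    - [0, 0, 0]

```text
time: 40.72
tool_pos: [416.6, 208.2, 5.6]
tcp_rot: [3.14, -0.002, 0.846]
contact_force: [-0.3, -0.2, 0.3]
grip_width: 64.1
finger_force: 0.0
```

Request:
send_rows:
  offset:
    - [0, 0, 0]
    - [0, 0, 0]
    - [0, 0, 0]
    - [0, 0, 0]
    - [0, 0, 0]
    - [0, 0, 0]
  delta_rot:
    - [0, 0, 0]
    - [0, 0, 0]
    - [0, 0, 0]
    - [0, 0, 0]
    - [0, 0, 0]
    - [0, 0, 0]
  grip: 0

```text
time: 41.48
tool_pos: [415.8, 207.9, 4.3]
tcp_rot: [3.141, -0.0, 0.846]
contact_force: [-0.3, -0.3, 3.4]
grip_width: 35.5
finger_force: 30.0
```

Request:
send_rows:
  offset:
    - [0, 0, -0.4]
    - [0, 0, -0.8]
    - [0, 0, -0.8]
    - [0, 0, -0.8]
    - [0, 0, -0.8]
    - [0, 0, -0.8]
    - [0, 0, -0.8]
    - [0, 0, -0.8]
  delta_rot:
    - [0, 0, 0]
    - [0, 0, 0.138]
    - [0, 0, 0.138]
    - [0, 0, 0.138]
    - [0, 0, 0.138]
    - [0, 0, 0.138]
    - [0, 0, 0.138]
    - [0, 0, 0.138]

```text
time: 42.48
tool_pos: [415.6, 207.8, 100.0]
tcp_rot: [3.141, 0.0, -0.019]
contact_force: [-0.3, -0.7, -1.3]
grip_width: 36.0
finger_force: 30.0
```

```bash
python3 - <<'E'
from h import *
plan((470,-64.5,100,-.022))
E
```

```text
-> (470, -64.5, 100, -0.022) units [0.495 2.261 0.   ] rz 0.0005
```

Request:
send_rows:
  offset:
    - [0.165, 0.754, 0]
    - [0.165, 0.754, 0]
  delta_rot:
    - [0, 0, 0.0005]
    - [0, 0, 0.0005]

```text
time: 42.72
tool_pos: [433.9, 115.5, 100.2]
tcp_rot: [3.141, -0.0, -0.022]
contact_force: [0.7, 0.2, -1.3]
grip_width: 36.0
finger_force: 30.0
```

Request:
send_rows:
  offset:
    - [0.165, 0.754, 0]
    - [0.165, 0.754, 0]
  delta_rot:
    - [0, 0, 0]
    - [0, 0, 0]

```text
time: 42.98
tool_pos: [451.7, 23.7, 100.3]
tcp_rot: [3.141, -0.0, -0.024]
contact_force: [0.3, 0.2, -1.2]
grip_width: 35.9
finger_force: 30.0
```

Request:
send_rows:
  offset:
    - [0.165, 0.754, 0]
    - [0.165, 0.754, 0]
    - [0.165, 0.754, 0]
    - [0.165, 0.754, 0]
    - [0.165, 0.754, 0]
    - [0.165, 0.754, 0]
  delta_rot:
    - [0, 0, 0]
    - [0, 0, 0]
    - [0, 0, 0]
    - [0, 0, 0]
    - [0, 0, 0]
    - [0, 0, 0]

```text
time: 43.72
tool_pos: [468.8, -64.0, 100.3]
tcp_rot: [3.142, 0.0, -0.022]
contact_force: [0.8, 0.1, -0.4]
grip_width: 35.9
finger_force: 30.0
```

```bash
cat >> h.py <<'E'
def align(port,zg):
    """compare spigot and held cartridge with prediction (columns)"""
    im=optics.capture("wrist"); c=optics.get_calibration("wrist"); o=get_obs(); p=o["tool_pos"]; R=R2(o["tcp_rot"][2])
    g=cv2.cvtColor(im,cv2.COLOR_RGB2GRAY).astype(int); print(p.round(1),o["tcp_rot"].round(3))
    for dx in (15,20,25):
        q=proj([port[0]-dx,port[1]+.022*dx,48],c)[0]; r=int(q[1]); a=int(q[0])-30
        d=np.diff(g[r,a:a+60]); print("spigot pred",q.round(1),"seen",a+(np.argmax(d)+np.argmin(d)+1)/2, np.argmin(d)-np.argmax(d))
    print("cart pred",proj([[*(p[:2]+R@l),p[2]-zg+36] for l in [(30,18),(30,-18)]],c).round(1).tolist())
    return im
E
python3 - <<'E'
from h import *
im=align((615.4,-66.2),4.3)
cv2.imwrite("pics/w6.png",im[:,:,::-1])
plan((534,-64.5,34.3,-.022),(560,-65,34.3,-.022),(586,-65.5,34.3,-.022))
E
```

```text
[468.9 -64.1 100.3] [ 3.142 -0.    -0.023]
spigot pred [273.9  35.1] seen 265.0 41
spigot pred [274.   43.6] seen 271.0 23
spigot pred [274.   51.9] seen 273.5 26
cart pred [[236.9, 227.6], [313.8, 227.6]]
-> (534, -64.5, 34.3, -0.022) units [ 0.542 -0.009  0.55 ] rz -0.0001
-> (560, -65, 34.3, -0.022) units [ 0.217 -0.001 -0.   ] rz -0.0
-> (586, -65.5, 34.3, -0.022) units [ 0.217 -0.001 -0.   ] rz -0.0
```

View pics/w6.png

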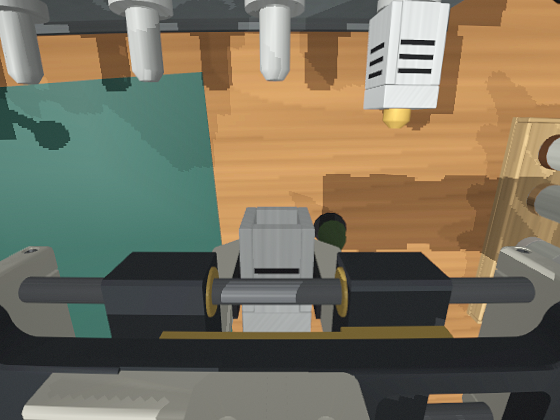

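The cartridge on port 0 sits fully home at (405,55), and the port 1 spigot is centred at column 274 as predicted, so I insert.

Request:
send_rows:
  offset:
    - [0.25, 0, 0.2]
    - [0.45, -0.008, 0.55]
    - [0.542, -0.008, 0.55]
    - [0.542, -0.008, 0.55]
    - [0.542, -0.008, 0.55]
    - [0.542, -0.008, 0.55]
  delta_rot:
    - [0, 0, 0]
    - [0, 0, 0]
    - [0, 0, 0]
    - [0, 0, 0]
    - [0, 0, 0]
    - [0, 0, 0]

```text
time: 44.52
tool_pos: [534.0, -65.6, 35.5]
tcp_rot: [3.141, -0.002, -0.024]
contact_force: [-0.6, 0.7, -1.1]
grip_width: 35.9
finger_force: 30.0
```

Request:
send_rows:
  offset:
    - [0.04, 0, 0]
    - [0.08, 0, 0]
    - [0.12, 0, 0]
    - [0.16, 0, 0]
    - [0.2, 0, 0]
    - [0.22, 0, 0]
    - [0.22, 0, 0]
  delta_rot:
    - [0, 0, 0]
    - [0, 0, 0]
    - [0, 0, 0]
    - [0, 0, 0]
    - [0, 0, 0]
    - [0, 0, 0]
    - [0, 0, 0]

```text
time: 45.4
tool_pos: [560.5, -66.1, 34.2]
tcp_rot: [3.141, 0.0, -0.024]
contact_force: [0.3, 0.5, -0.5]
grip_width: 36.3
finger_force: 30.0
```

Request:
send_rows:
  offset:
    - [0.05, -0.003, 0]
    - [0.1, -0.005, 0]
    - [0.15, -0.005, 0]
    - [0.19, -0.005, 0]
    - [0.205, -0.005, 0]
    - [0.215, -0.005, 0]
    - [0.215, -0.005, 0]
  delta_rot:
    - [0, 0, 0]
    - [0, 0, 0]
    - [0, 0, 0]
    - [0, 0, 0]
    - [0, 0, 0]
    - [0, 0, 0]
    - [0, 0, 0]

```text
time: 46.28
tool_pos: [585.1, -66.1, 34.0]
tcp_rot: [-3.141, 0.002, -0.024]
contact_force: [-4.7, -0.5, 1.1]
grip_width: 36.0
finger_force: 30.0
```

Request:
send_rows:
  offset:
    - [0.008, 0, 0]
    - [0.015, 0, 0]
    - [0.025, 0, 0]
    - [0.025, 0, 0]
  delta_rot:
    - [0, 0, 0]
    - [0, 0, 0]
    - [0, 0, 0]
    - [0, 0, 0]

```text
time: 46.78
tool_pos: [585.1, -66.0, 33.7]
tcp_rot: [-3.141, 0.009, -0.024]
contact_force: [-16.2, -1.2, 6.9]
grip_width: 35.9
finger_force: 30.0
```

Request:
send_rows:
  offset:
    - [0.008, 0, 0]
    - [0.015, 0, 0]
    - [0.02, 0, 0]
    - [0.02, 0, 0]
  delta_rot:
    - [0, 0, 0]
    - [0, 0, 0]
    - [0, 0, 0]
    - [0, 0, 0]

```text
time: 47.28
tool_pos: [585.3, -65.9, 33.3]
tcp_rot: [-3.141, 0.014, -0.023]
contact_force: [-22.7, -1.8, 11.6]
grip_width: 35.8
finger_force: 30.0
```

Request:
send_rows:
  offset:
    - [-0.05, 0, 0]
    - [-0.05, 0, 0]
    - [-0.05, 0, 0]
  delta_rot:
    - [0, 0, 0]
    - [0, 0, 0]
    - [0, 0, 0]

```text
time: 47.65
tool_pos: [585.3, -66.1, 34.2]
tcp_rot: [3.142, 0.001, -0.024]
contact_force: [-4.8, 0.0, 1.6]
grip_width: 36.0
finger_force: 30.0
```

Request:
send_rows:
  offset:
    - [0, 0, 0]
    - [0, 0, 0]
    - [0, 0, 0]
    - [0, 0, 0]
  delta_rot:
    - [0, 0, 0]
    - [0, 0, 0]
    - [0, 0, 0]
    - [0, 0, 0]
  grip: 0.58

```text
time: 48.15
tool_pos: [585.8, -66.1, 34.3]
tcp_rot: [3.141, -0.0, -0.024]
contact_force: [-0.7, 0.6, -0.5]
grip_width: 53.2
finger_force: 0.0
```

Request:
send_rows:
  offset:
    - [0, 0, -0.3]
    - [0, 0, -0.8]
    - [0, 0, -0.8]
    - [0, 0, -0.8]
  delta_rot:
    - [0, 0, 0]
    - [0, 0, 0]
    - [0, 0, 0]
    - [0, 0, 0]

```text
time: 48.65
tool_pos: [585.3, -66.0, 130.1]
tcp_rot: [3.142, -0.0, -0.024]
contact_force: [-1.0, -0.6, 0.1]
grip_width: 53.6
finger_force: 0.0
```

Request:
send_rows:
  offset:
    - [-0.586, -0.726, -0.267]
    - [-0.586, -0.726, -0.267]
    - [-0.586, -0.726, -0.267]
  delta_rot:
    - [0, 0, 0]
    - [0, 0, 0]
    - [0, 0, 0]
  grip: 0.7

```text
time: 49.02
tool_pos: [515.1, 25.1, 161.9]
tcp_rot: [-3.141, 0.002, -0.021]
contact_force: [0.7, 0.1, -0.4]
grip_width: 64.1
finger_force: 0.0
```

Request:
send_rows:
  offset:
    - [-0.586, -0.726, -0.267]
    - [-0.586, -0.726, -0.267]
    - [-0.586, -0.726, -0.267]
  delta_rot:
    - [0, 0, 0]
    - [0, 0, 0]
    - [0, 0, 0]

```text
time: 49.4
tool_pos: [447.8, 113.1, 194.1]
tcp_rot: [-3.142, 0.001, -0.021]
contact_force: [0.3, 1.0, 0.2]
grip_width: 64.3
finger_force: 0.0
```

Request:
send_rows:
  offset:
    - [-0.586, -0.726, -0.267]
    - [-0.586, -0.726, -0.267]
    - [-0.586, -0.726, -0.267]
    - [-0.586, -0.726, -0.267]
    - [-0.586, -0.726, -0.267]
  delta_rot:
    - [0, 0, 0]
    - [0, 0, 0]
    - [0, 0, 0]
    - [0, 0, 0]
    - [0, 0, 0]

```text
time: 50.02
tool_pos: [381.7, 199.1, 225.4]
tcp_rot: [3.141, 0.001, -0.026]
contact_force: [-0.1, 0.3, -0.5]
grip_width: 64.2
finger_force: 0.0
```

```bash
python3 - <<'E'
from h import *
im=optics.capture("wrist")
for lo in (190,215): print(lo,carts(im=im,lo=lo))
o=get_obs();print(o["tool_pos"],o["tcp_rot"])
plan((402,338,130,.61))
E
```

```text
190 [(559.9, 208.3, np.float64(1.543), 45.1, 42.0), (567.0, -76.4, np.float64(-1.56), 69.2, 23.0), (402.1, 338.0, np.float64(0.609), 60.2, 35.9)]
215 [(570.9, -91.0, np.float64(-1.559), 38.5, 15.5), (402.0, 338.0, np.float64(0.609), 59.9, 35.4)]
[381.68821855 199.17057288 225.53283424] [ 3.14079801e+00  1.25871380e-03 -2.61094617e-02]
-> (402, 338, 130, 0.61) units [ 0.139 -1.161  0.796] rz -0.1012
```

Request:
send_rows:
  offset:
    - [0.07, -0.58, 0.4]
    - [0.07, -0.58, 0.4]
  delta_rot:
    - [0, 0, 0]
    - [0, 0, 0]

```text
time: 50.32
tool_pos: [391.1, 270.1, 176.3]
tcp_rot: [3.14, 0.003, -0.024]
contact_force: [-0.5, -1.0, -0.4]
grip_width: 64.2
finger_force: 0.0
```

Request:
send_rows:
  offset:
    - [0.07, -0.58, 0.39]
    - [0.07, -0.58, 0.39]
    - [0.07, -0.58, 0.39]
    - [0.07, -0.58, 0.39]
    - [0.07, -0.58, 0.39]
    - [0.07, -0.58, 0.39]
    - [0.07, -0.58, 0.39]
  delta_rot:
    - [0, 0, -0.1012]
    - [0, 0, -0.1012]
    - [0, 0, -0.1012]
    - [0, 0, -0.1012]
    - [0, 0, -0.1012]
    - [0, 0, -0.1012]
    - [0, 0, -0.1012]

```text
time: 51.2
tool_pos: [401.3, 338.8, 131.6]
tcp_rot: [3.141, -0.0, 0.611]
contact_force: [0.1, -0.5, 1.2]
grip_width: 63.9
finger_force: 0.0
```

```bash
python3 - <<'E'
from h import *
print(carts("top",lo=190,rows=300)[-1],pins("cartridge0","top",18,False))
plan((402,338,4,.61))
E
```

```text
(441.2, 539.8, np.float64(-1.023), 195.2, 98.7) [(0.84, [585.8, -64.8]), (0.79, [593.3, -157.6]), (0.64, [407.1, 337.2])]
-> (402, 338, 4, 0.61) units [1.000e-03 1.000e-02 1.063e+00] rz 0.0002
```

Request:
send_rows:
  offset:
    - [0, 0.008, 0.5]
    - [0, 0.008, 1]
    - [0, 0.008, 1]
    - [0, 0.008, 1]
  delta_rot:
    - [0, 0, 0]
    - [0, 0, 0]
    - [0, 0, 0]
    - [0, 0, 0]

```text
time: 51.8
tool_pos: [402.8, 338.9, 13.3]
tcp_rot: [3.141, -0.002, 0.612]
contact_force: [0.2, 0.2, 0.7]
grip_width: 64.2
finger_force: 0.0
```

Request:
send_rows:
  offset:
    - [0, 0, 0.06]
    - [0, 0, 0.06]
  delta_rot:
    - [0, 0, 0]
    - [0, 0, 0]

```text
time: 52.05
tool_pos: [402.3, 338.6, 5.7]
tcp_rot: [3.141, -0.002, 0.612]
contact_force: [0.2, 0.4, -0.7]
grip_width: 64.4
finger_force: 0.0
```

Request:
send_rows:
  offset:
    - [0, 0, 0]
    - [0, 0, 0]
    - [0, 0, 0]
    - [0, 0, 0]
    - [0, 0, 0]
    - [0, 0, 0]
  delta_rot:
    - [0, 0, 0]
    - [0, 0, 0]
    - [0, 0, 0]
    - [0, 0, 0]
    - [0, 0, 0]
    - [0, 0, 0]
  grip: 0

```text
time: 52.8
tool_pos: [401.7, 338.2, 4.4]
tcp_rot: [3.141, -0.0, 0.612]
contact_force: [-0.3, -0.7, 1.9]
grip_width: 35.9
finger_force: 30.0
```

Request:
send_rows:
  offset:
    - [0, 0, -0.4]
    - [0, 0, -0.8]
    - [0, 0, -0.8]
    - [0, 0, -0.8]
    - [0, 0, -0.8]
    - [0, 0, -0.8]
    - [0, 0, -0.8]
  delta_rot:
    - [0, 0, 0]
    - [0, 0, 0.1008]
    - [0, 0, 0.1008]
    - [0, 0, 0.1008]
    - [0, 0, 0.1008]
    - [0, 0, 0.1008]
    - [0, 0, 0.1008]

```text
time: 53.68
tool_pos: [401.5, 338.2, 100.1]
tcp_rot: [3.141, 0.0, -0.02]
contact_force: [-0.7, -0.2, 0.5]
grip_width: 35.8
finger_force: 30.0
```

```bash
python3 - <<'E'
from h import *
plan((470,20,100,-.022))
E
```

```text
-> (470, 20, 100, -0.022) units [6.240e-01 2.639e+00 1.000e-03] rz 0.0003
```

Request:
send_rows:
  offset:
    - [0.208, 0.88, 0]
    - [0.208, 0.88, 0]
  delta_rot:
    - [0, 0, 0]
    - [0, 0, 0]

```text
time: 53.92
tool_pos: [424.3, 230.8, 100.1]
tcp_rot: [3.141, 0.0, -0.019]
contact_force: [0.8, -0.0, -1.4]
grip_width: 36.1
finger_force: 30.0
```

Request:
send_rows:
  offset:
    - [0.208, 0.88, 0]
    - [0.208, 0.88, 0]
  delta_rot:
    - [0, 0, 0]
    - [0, 0, 0]

```text
time: 54.18
tool_pos: [447.3, 123.9, 100.4]
tcp_rot: [3.141, -0.0, -0.021]
contact_force: [0.3, 0.7, -0.5]
grip_width: 35.9
finger_force: 30.0
```

Request:
send_rows:
  offset:
    - [0.208, 0.88, 0]
    - [0.208, 0.88, 0]
    - [0.208, 0.88, 0]
    - [0.208, 0.88, 0]
    - [0.208, 0.88, 0]
    - [0.208, 0.88, 0]
  delta_rot:
    - [0, 0, 0]
    - [0, 0, 0]
    - [0, 0, 0]
    - [0, 0, 0]
    - [0, 0, 0]
    - [0, 0, 0]

```text
time: 54.92
tool_pos: [469.5, 21.0, 100.3]
tcp_rot: [3.142, 0.0, -0.019]
contact_force: [-0.1, 0.1, -0.6]
grip_width: 35.5
finger_force: 30.0
```

```bash
python3 - <<'E'
from h import *
im=align((617.2,18.7),4.3)
cv2.imwrite("pics/w7.png",im[:,:,::-1])
print(pins("port0","wrist",48,False))
plan((536,20.6,34.2,-.022),(562,20,34.2,-.022))
E
```

```text
[469.6  20.8 100.4] [ 3.142 -0.    -0.02 ]
spigot pred [274.5  33.2] seen 271.5 50
spigot pred [274.5  41.7] seen 274.0 29
spigot pred [274.5  50.1] seen 274.5 28
cart pred [[236.9, 227.5], [313.7, 227.6]]
[(0.94, [618.1, 104.4]), (0.88, [617.1, 18.2]), (0.67, [613.4, -149.9])]
-> (536, 20.6, 34.2, -0.022) units [ 0.553 -0.011  0.551] rz 0.0003
-> (562, 20, 34.2, -0.022) units [ 0.217  0.    -0.   ] rz -0.0
```

View pics/w7.png

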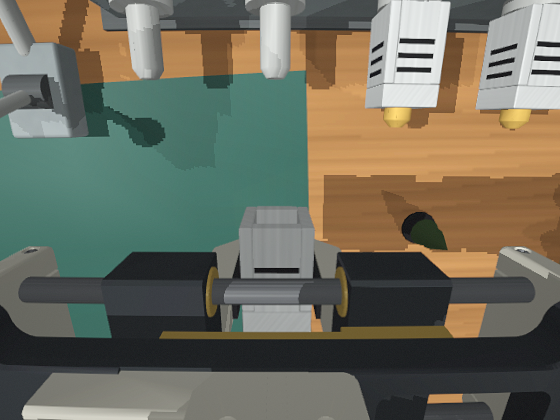

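Ports 0 and 1 are fitted (columns 405 and 515). The port 2 spigot is centred at column 274, in line with the held cartridge.

Request:
send_rows:
  offset:
    - [0.25, 0, 0.2]
    - [0.45, -0.011, 0.55]
    - [0.55, -0.011, 0.55]
    - [0.55, -0.011, 0.55]
    - [0.55, -0.011, 0.55]
    - [0.55, -0.011, 0.55]
  delta_rot:
    - [0, 0, 0.0003]
    - [0, 0, 0.0003]
    - [0, 0, 0.0003]
    - [0, 0, 0.0003]
    - [0, 0, 0.0003]
    - [0, 0, 0.0003]

```text
time: 55.78
tool_pos: [535.7, 19.8, 35.6]
tcp_rot: [3.141, -0.002, -0.023]
contact_force: [-0.3, 0.2, -0.9]
grip_width: 36.0
finger_force: 30.0
```

Request:
send_rows:
  offset:
    - [0.04, 0, 0]
    - [0.08, 0, 0]
    - [0.12, 0, 0]
    - [0.16, 0, 0]
    - [0.2, 0, 0]
    - [0.22, 0, 0]
    - [0.22, 0, 0]
  delta_rot:
    - [0, 0, 0]
    - [0, 0, 0]
    - [0, 0, 0]
    - [0, 0, 0]
    - [0, 0, 0]
    - [0, 0, 0]
    - [0, 0, 0]

```text
time: 56.65
tool_pos: [562.2, 19.2, 34.3]
tcp_rot: [3.142, 0.0, -0.023]
contact_force: [0.4, -0.3, -0.1]
grip_width: 35.8
finger_force: 30.0
```

Request:
send_rows:
  offset:
    - [0.04, 0, 0]
    - [0.08, 0, 0]
    - [0.12, 0, 0]
    - [0.16, 0, 0]
    - [0.18, 0, 0]
    - [0.2, 0, 0]
    - [0.2, 0, 0]
  delta_rot:
    - [0, 0, 0]
    - [0, 0, 0]
    - [0, 0, 0]
    - [0, 0, 0]
    - [0, 0, 0]
    - [0, 0, 0]
    - [0, 0, 0]

```text
time: 57.52
tool_pos: [586.2, 18.6, 34.3]
tcp_rot: [3.141, -0.0, -0.023]
contact_force: [-0.4, 0.6, -0.1]
grip_width: 35.6
finger_force: 30.0
```

Request:
send_rows:
  offset:
    - [0.01, 0, 0]
    - [0.02, 0, 0]
    - [0.03, 0, 0]
    - [0.03, 0, 0]
  delta_rot:
    - [0, 0, 0]
    - [0, 0, 0]
    - [0, 0, 0]
    - [0, 0, 0]

```text
time: 58.02
tool_pos: [586.6, 18.7, 33.9]
tcp_rot: [-3.142, 0.007, -0.023]
contact_force: [-10.0, -0.9, 4.7]
grip_width: 36.0
finger_force: 30.0
```

Request:
send_rows:
  offset:
    - [0.01, 0, 0]
    - [0.02, 0, 0]
    - [0.02, 0, 0]
  delta_rot:
    - [0, 0, 0]
    - [0, 0, 0]
    - [0, 0, 0]

```text
time: 58.4
tool_pos: [586.8, 18.7, 33.6]
tcp_rot: [3.142, 0.012, -0.023]
contact_force: [-17.7, -1.4, 8.5]
grip_width: 36.2
finger_force: 30.0
```

Request:
send_rows:
  offset:
    - [-0.05, 0, 0]
    - [-0.05, 0, 0]
    - [-0.05, 0, 0]
  delta_rot:
    - [0, 0, 0]
    - [0, 0, 0]
    - [0, 0, 0]

```text
time: 58.78
tool_pos: [586.7, 18.6, 34.5]
tcp_rot: [3.141, -0.001, -0.023]
contact_force: [-0.4, 0.5, -0.9]
grip_width: 35.9
finger_force: 30.0
```

Request:
send_rows:
  offset:
    - [0, 0, 0]
    - [0, 0, 0]
    - [0, 0, 0]
    - [0, 0, 0]
  delta_rot:
    - [0, 0, 0]
    - [0, 0, 0]
    - [0, 0, 0]
    - [0, 0, 0]
  grip: 0.58

```text
time: 59.28
tool_pos: [586.2, 18.6, 34.3]
tcp_rot: [3.142, -0.0, -0.023]
contact_force: [0.2, -0.7, -0.1]
grip_width: 52.8
finger_force: 0.0
```

Request:
send_rows:
  offset:
    - [0, 0, -0.3]
    - [0, 0, -0.8]
    - [0, 0, -0.8]
    - [0, 0, -0.8]
  delta_rot:
    - [0, 0, 0]
    - [0, 0, 0]
    - [0, 0, 0]
    - [0, 0, 0]

```text
time: 59.78
tool_pos: [585.8, 18.6, 130.2]
tcp_rot: [3.142, 0.0, -0.023]
contact_force: [-0.5, -0.1, -0.3]
grip_width: 53.6
finger_force: 0.0
```

Request:
send_rows:
  offset:
    - [-0.465, -0.773, 0]
    - [-0.465, -0.773, 0]
    - [-0.465, -0.773, 0]
  delta_rot:
    - [0, 0, 0]
    - [0, 0, 0]
    - [0, 0, 0]
  grip: 0

```text
time: 60.15
tool_pos: [529.9, 114.9, 128.8]
tcp_rot: [3.142, 0.004, -0.02]
contact_force: [0.4, 0.1, -0.6]
grip_width: 27.8
finger_force: 0.0
```

Request:
send_rows:
  offset:
    - [-0.465, -0.773, 0]
    - [-0.465, -0.773, 0]
    - [-0.465, -0.773, 0]
    - [-0.465, -0.773, 0]
    - [-0.465, -0.773, 0]
  delta_rot:
    - [0, 0, 0]
    - [0, 0, 0]
    - [0, 0, 0]
    - [0, 0, 0]
    - [0, 0, 0]

```text
time: 60.78
tool_pos: [479.6, 205.4, 129.9]
tcp_rot: [3.141, 0.0, -0.025]
contact_force: [0.4, -0.0, -0.4]
grip_width: 0.3
finger_force: 0.0
```

```bash
python3 - <<'E'
from h import *
im=optics.capture("top"); cv2.imwrite("pics/top1.png",cv2.resize(im[130:300,100:470,::-1],None,fx=2.15,fy=2.15,interpolation=cv2.INTER_CUBIC))
print(pins("cartridge0","top",48,False),pins("valve_tip","wrist",92))
plan((480,207.5,80,-.022),(590,206,80,-.022))
E
```

```text
[(0.97, [588.2, 18.5]), (0.77, [578.8, -59.7]), (0.57, [592.1, -153.0])] [(0.56, [544.5, 208.0])]
-> (480, 207.5, 80, -0.022) units [ 0.006 -0.013  0.418] rz -0.0004
-> (590, 206, 80, -0.022) units [ 0.917 -0.008 -0.   ] rz -0.0
```

View pics/top1.png

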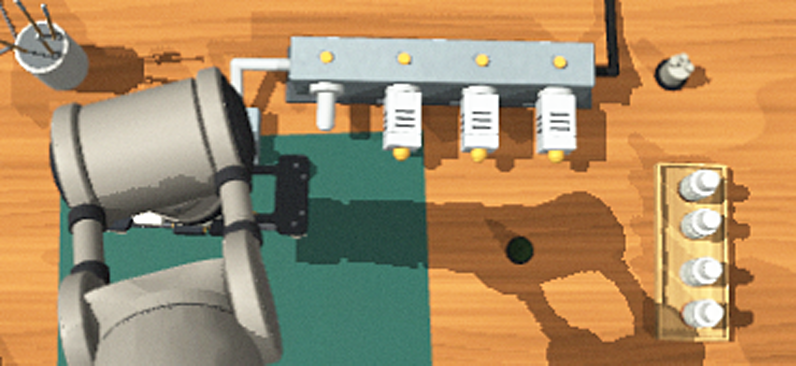

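All three cartridges sit home on the ports at crop columns 402, 480 and 556. The four bottles stand in the tray, and the tree, tower and cup haven't moved. Next is the lever.

Request:
send_rows:
  offset:
    - [0, -0.015, 0.4]
    - [0, -0.015, 0.4]
    - [0, -0.015, 0.4]
  delta_rot:
    - [0, 0, 0]
    - [0, 0, 0]
    - [0, 0, 0]

```text
time: 61.35
tool_pos: [479.5, 208.5, 83.3]
tcp_rot: [-3.141, -0.001, -0.024]
contact_force: [0.3, 0.6, 0.0]
grip_width: 0.2
finger_force: 0.0
```

Request:
send_rows:
  offset:
    - [0.15, 0, 0]
    - [0.3, 0, 0]
    - [0.4, 0, 0]
    - [0.5, 0, 0]
    - [0.6, 0, 0]
    - [0.7, 0, 0]
    - [0.8, 0, 0]
    - [0.85, 0, 0]
  delta_rot:
    - [0, 0, 0]
    - [0, 0, 0]
    - [0, 0, 0]
    - [0, 0, 0]
    - [0, 0, 0]
    - [0, 0, 0]
    - [0, 0, 0]
    - [0, 0, 0]

```text
time: 62.35
tool_pos: [581.5, 206.0, 81.9]
tcp_rot: [3.141, 0.0, -0.024]
contact_force: [-1.9, -0.3, -0.7]
grip_width: 0.7
finger_force: 0.5
```

Request:
send_rows:
  offset:
    - [0.03, 0, 0]
    - [0.06, 0, 0]
    - [0.08, 0, 0]
    - [0.08, 0, 0]
  delta_rot:
    - [0, 0, 0]
    - [0, 0, 0]
    - [0, 0, 0]
    - [0, 0, 0]

```text
time: 62.85
tool_pos: [588.5, 205.9, 82.0]
tcp_rot: [3.141, 0.004, -0.023]
contact_force: [-6.3, 1.2, 1.2]
grip_width: 0.3
finger_force: 3.4
```

Force is rising near the expected end of travel, so I push gently on to confirm the stop.

Request:
send_rows:
  offset:
    - [0.01, 0, 0]
    - [0.02, 0, 0]
    - [0.03, 0, 0]
    - [0.03, 0, 0]
  delta_rot:
    - [0, 0, 0]
    - [0, 0, 0]
    - [0, 0, 0]
    - [0, 0, 0]

```text
time: 63.35
tool_pos: [589.0, 205.9, 81.8]
tcp_rot: [3.14, 0.011, -0.023]
contact_force: [-17.3, -0.8, 8.1]
grip_width: 0.1
finger_force: 8.6
```

Request:
send_rows:
  offset:
    - [0.01, 0, 0]
    - [0.02, 0, 0]
    - [0.02, 0, 0]
  delta_rot:
    - [0, 0, 0]
    - [0, 0, 0]
    - [0, 0, 0]

```text
time: 63.72
tool_pos: [589.2, 205.9, 81.8]
tcp_rot: [3.139, 0.016, -0.022]
contact_force: [-25.0, 0.6, 12.5]
grip_width: 0.4
finger_force: 12.2
```

Request:
send_rows:
  offset:
    - [-0.2, 0, 0]
    - [-0.5, 0, 0]
    - [-0.9, 0, 0]
    - [-0.9, 0, 0]
    - [-0.9, 0, -0.5]
    - [-0.9, 0, -0.9]
    - [-0.9, 0, -0.9]
  delta_rot:
    - [0, 0, 0]
    - [0, 0, 0]
    - [0, 0, 0]
    - [0, 0, 0]
    - [0, 0, 0]
    - [0, 0, 0]
    - [0, 0, 0]

```text
time: 64.6
tool_pos: [492.1, 209.0, 195.0]
tcp_rot: [-3.139, -0.011, -0.024]
contact_force: [-0.2, -0.4, -0.4]
grip_width: 0.5
finger_force: 0.0
```

```bash
python3 - <<'E'
from h import *
cv2.imwrite("pics/scene1.png",cv2.resize(optics.capture("scene")[120:390,120:480,::-1],None,fx=2.2,fy=2.2,interpolation=cv2.INTER_CUBIC))
c=optics.get_calibration("scene")
print(proj([(612.4,206.4,92)],c), [(d["confidence"],d["uv"]) for d in finder.pinpoint("valve_tip","scene")[:2]])
print(pins("valve_tip","wrist",92),pins("cartridge0","wrist",48,False))
E
```

```text
[[335.75634454 245.17400685]] [(0.37, [209.1, 200.1])]
[(0.59, [608.5, 204.6])] [(0.85, [584.0, -64.5]), (0.56, [588.7, 21.9])]
```

View pics/scene1.png

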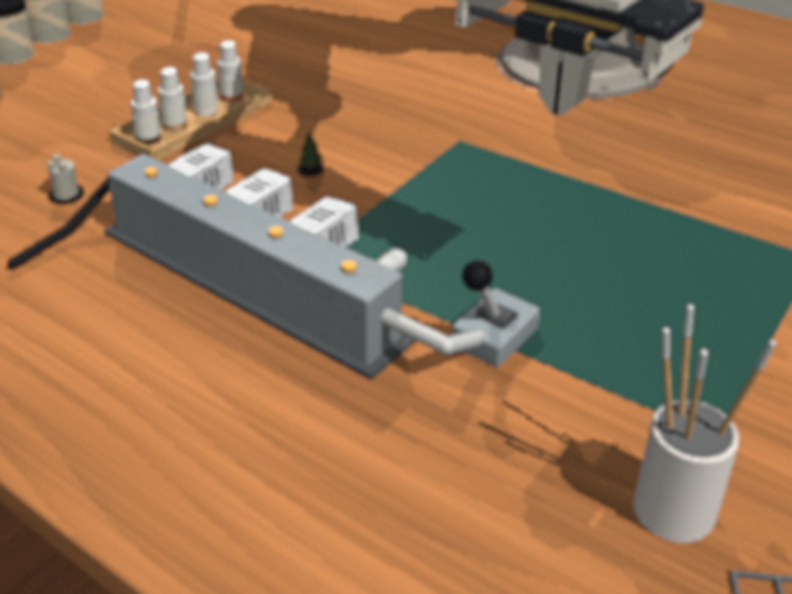

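The lever ball at crop (478,275), full-frame (337,245), matches the fully open prediction of (336,245). Everything else is in place and the robot is clear.

```bash
python3 -c "
from plant import ticket; print(ticket.close_job())"
```

```text
the job is handed in; nothing more can be done
None
```

I handed the job in at about 65 s: all four bottles stand upright in the tray, all three cartridges are pushed home on ports 0–2, the valve lever was then pushed to its stop, and the miniatures and brush cup were left where they were.

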